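# Clamp a pipe and jack it level

### The arm

A 6-joint arm with a two-finger parallel gripper is mounted at the origin on the work surface. World frame = base frame: x ahead of the robot, y to its left, z up, the work surface at z = 0. Lengths are in m, angles in degrees, forces in N, time in s.
With the tool pointing down it reaches from about 0.275 to 0.875 m from the base axis. Payload 12.5 kg.
Tool frame: the origin (TCP) lies at the very end of the fingers, on their centre line; the grasp point (between the pads) lies robot.pinch_z behind it (robot.pinch_z is the distance from the TCP to the grasp point, in m); y points along the fingers, z is the direction in which the jaws open and shut, and the axes are right-handed (so a half turn about y gives the same grasp; the last joint's range is limited). The gripper opens to 85 mm and grips with 20 to 120 N. Pads are 22 mm wide; open, the fingers measure 114 mm over their backs; the gripper's body (76 mm by 85 mm) begins 54 mm behind the grasp point. The pads swing forward as they close: fully open they stand 13 mm farther back than shut.
Start: joints at [-68.102, 20.094, 94.641, -0, 65.266, -4.847], TCP at [0.248, -0.491, 0.201] pointing down, gripper open.
Joint ranges: [-157.81, 157.81], [-45, 120.19], [0.68, 151.7], [-89.99, 269.99], [4.06, 180], [-164.3, 164.3]. Speed limits (degrees/s): [127.2, 127.2, 159.86, 180, 180, 180].

### API

Orientations are given as a 3x3 rotation matrix whose columns are the frame's x, y, z axes.
In Python, from plant import robot gives the robot as it stands.
- The arm moves only by the shell command python3 -m pendant 'ROWS' [FORCE]. ROWS is text: rows parted by semicolons, each of 7 numbers parted by spaces: the shift along the world's x, y, z in mm, then the turn, a rotation vector about the world's x, y, z in degrees, then the closure in counts, from 0 (fully open) to 255 (shut). A call has 1 to 10 rows; each row is the pose to reach, as a shift and turn from the pose commanded when the call began; what a row does not reach only later rows make up. A row lasts 1/8 s, in which the tool goes at most 62.5 mm and 10.7 degrees, less where a joint would pass 70% of its speed; a pose out of reach is approached as far as the arm can. A call with a gripper value outside its range is refused whole. The fingers move at their own pace and stop on an object; FORCE is the grip in N (left out, the last holds). Time passes only in rows, so rows that repeat a pose let the fingers close. It gives the time, the measured TCP pose, the force and the opening at its end, in the units of the state.
- robot.sense(): the state, without advancing time (a new reading comes with each control period).
- robot.read_camera(name): name is "scene" or "top" or "wrist"; returns a dict with "frame" (420x560x3 uint8, red, green, blue), "fovy" (degrees; the focal length in pixels is half the picture's height over the tangent of half this angle, whatever the lens; pixels are square), "cx", "cy" (the principal point, pixels), "origin" and "orientation" of the camera in the world. Camera axes: x right, y up, looking along -z (the intrinsics and any distortion apply to the point x, -y, -z); pixel columns grow to the right and rows downward; lengths in m; the calibration is good to about 2 mm. A picture is of the moment at which its call begins. There is no depth.
- robot.finish_job(): hands the job in, once; it reports no verdict.
The state is a dict: "time": time; "joint_pos": joint angles; "qvel": joint speeds; "joint_efforts": joint torques, N m; "tcp_pos": TCP position; "orientation": TCP orientation; "contact_force": force on the tool from outside, world axes, zero at the start; "wrist_torque": the same for the moment, N m; "finger_gap": finger opening in m.
Only numpy, scipy, OpenCV 4.12 (cv2) and the standard library are available. Lean on these libraries where they do the work, as an engineer would, in place of code of your own. Each camera call takes 0.05 s, during which the arm holds its last target.

### The job

The sagging pipe has just been laid in the swivel stand: first swing the strap clamp fully down over it. Then set the lever jack on the bench with its saddle centred under the lift pad below the collar near the pipe's free end, push the jack's handle right down so that the jack alone lifts the pipe level, and finish while still holding the handle down. Do not lift the pipe by hand, and leave the wrench, the hammer and the pipe offcut where they lie.

Things in the scene. Friction and masses are not known exactly. Their poses are not given: they have to be found in the camera images.
- clamp_hinge (a point): Hinge axis of the strap clamp, on the cradle of the swivel stand, 199 mm above the bench, 52 mm to the far side (+x of this frame) of the pipe's axis. The cradle swings with the pipe about a level axis (x) that crosses the pipe's axis 152 mm above the bench, straight below the clamp. Frame: y runs along the pipe towards its tail (the free end lies towards -y), x across the pipe (away from the robot), z up. The clamp turns about this y axis.
- clamp_tip (a point): Point on the upper face of the flat aluminium clamp strap (135 mm long from the hinge, 30 mm wide, 10 mm thick), in its middle, 115 mm from the hinge axis and 20 mm from the strap's end; the upper face lies 5 mm off the hinge axis. The strap stands up at first; it swings over towards -x of clamp_hinge and down until it lies level across the top of the pipe. A stiff hinge (about 2 N at this point) keeps it where it is left.
- clamp (a joint): Angle of the strap clamp, rad: 0 = fully closed, level across the pipe; grows as it opens (at an angle a the strap points along -x cos a + z sin a of clamp_hinge). Starts between 0.7 and 1.15.
- lift_pad (a point): Centre of the underside of the lift pad, a flat round steel foot 50 mm in diameter under the collar, 250 mm from the pivot and 46 mm below the pipe's axis. At first about 84 mm above the bench; about 106 mm when the pipe is level, and then 5 mm farther from the pivot. The load on it is about 7 N. Axes: y along the pipe towards pivot and tail, x across it, z up.
- pipe (a joint): Tilt, rad, of the dark steel pipe (76 mm outside diameter, 360 mm long) with its cradle: -0.088 = sagging towards the free end on a stop (so it starts), 0 = level, positive = free end too high (stop at 0.03). The pivot is on the pipe's axis, 70 mm from its tail and 290 mm from its free end. A steel collar round the pipe, 88 mm in diameter and 34 mm wide with two side lugs (106 mm over them), 250 mm from the pivot, marks the lift point.
- jack: Grey lever jack, loose, about 1 kg. Origin on the underside of its base plate (300 by 74 mm, 10 mm thick, from x = -170 to +130 mm). x points from the handle to the saddle, z up. A cylinder (54 mm in diameter) with the saddle stands at x = 100 mm; an upright black grip block at x = -20 mm; the handle is pivoted at x = -62 mm, 60 mm up, and slants up towards -x.
- jack_grip (a point): Centre for grasping the jack: in the upright rubber grip block (44 mm along x, 26 mm wide along y, top 82 mm above the jack's underside), 60 mm above the underside, 120 mm behind the saddle. Axes as jack.
- saddle (a point): Centre of the flat top of the jack's round saddle (50 mm in diameter), at x = 100 mm of the jack, 70 mm above the jack's underside when down, 106 mm when the handle is right down.
- palm_plate (a point): Centre of the upper face of the flat palm plate (56 by 50 mm) on the handle's end, 145 mm along the handle from its pivot and 14 mm above the handle's line. It starts about 155 mm above the bench and comes down to about 77 mm. Axes as jack.
- pump (a joint): Handle of the jack, rad: 0 = up (slanting 0.62 rad above level), 0.6 = right down on its stop (nearly level). 0.6 rad raises the saddle by 36 mm in proportion. A return spring brings it up again when let go; holding it down takes about 12 N at the palm plate with the pipe on the saddle.
- wrench: Bystander: steel spanner, 180 mm long, lying flat; origin under its middle.
- hammer: Bystander: hammer with wooden handle, 260 mm long, lying; origin under its middle.
- offcut: Bystander: short ring cut from a pipe, 76 mm in diameter, 50 mm high, standing on its end; origin under its middle.

How it is judged (in metres and radians):
On the way, in this order (a step that is already met when the one before it is completed fails the run):
1. the strap clamp is fully down while the pipe still sags (value of joint clamp below 0.06 rad and value of joint pipe below -0.07 rad), for 0.2 s.
2. the jack stands on the bench, its saddle under the lift pad, the pipe not yet lifted (horizontal distance between saddle and lift_pad below 0.015 m and height (world z) of jack below 0.004 m and angle between jack's own z axis and vertical below 0.04 rad and value of joint pipe below -0.07 rad), for 0.2 s.
At the end, for the whole second after the job is handed in: Clamp shut (under 0.08 rad); jack flat on the bench, saddle within 18 mm of under the lift pad; handle down (over 0.54 rad) and pressed by the robot (over 2 N); pipe level within 0.02 rad on the jack (over 1.5 N), robot not on it; jack at rest; bystanders within 40 mm of their places (value of joint clamp below 0.08 rad and horizontal distance between saddle and lift_pad below 0.018 m and height (world z) of jack below 0.005 m and angle between jack's own z axis and vertical below 0.06 rad and value of joint pump above 0.54 rad and value of joint pipe between -0.02 and 0.02 rad and contact force between jack and pipe above 1.5 N and contact force between any of the fingers, the arm and jack above 2 N and contact force between each of the fingers, the arm and pipe below 0.5 N and linear speed of jack below 0.02 m/s and distance of each of wrench, hammer, offcut from where it was at the start of the episode below 0.04 m); the arm keeps its last pose, push and grip.
It fails at once if the pipe is lifted while the clamp is open (value of joint clamp above 0.15 rad and value of joint pipe above -0.06 rad).
It fails at once if the robot lifts the pipe itself (contact force between any of the fingers, the arm and pipe above 3 N and value of joint pipe above -0.06 rad).
It fails at once if a bystander is pushed away (distance of any of wrench, hammer, offcut from where it was at the start of the episode above 0.04 m).
It also fails if it takes over 61 s, if anything falls off the work surface, if the arm or the gripper's body presses on something with over 40 N, if the wrist force passes 120 N, or if a joint passes its speed limit or range.

## Working session

There is one attempt and no reset: what is moved stays moved. The work goes in short steps, Python scripts to look and compute and a shell command to move; the robot and the scene stay as the last step left them, time stands still between calls to the robot, and variables do not carry over. Pictures are saved under pics/ and viewed, and the job is handed in when it is done.

```bash
ls; mkdir -p pics; cat > h.py <<'E'
import numpy as np, cv2
from plant import robot
def grab(name,tag):
    c=robot.read_camera(name); cv2.imwrite(f'pics/{tag}.png',c['frame'][:,:,::-1]); np.save(f'pics/{tag}.npy',c,allow_pickle=True); return c
def load(tag): return np.load(f'pics/{tag}.npy',allow_pickle=True).item()
def ray(c,u,v):
    f=c['frame'].shape[0]/2/np.tan(np.radians(c['fovy'])/2)
    d=np.array([(u-c['cx'])/f,-(v-c['cy'])/f,-1.]); d=np.asarray(c['orientation'])@d
    return np.asarray(c['origin']),d/np.linalg.norm(d)
def onz(c,u,v,z):
    o,d=ray(c,u,v); return o+d*(z-o[2])/d[2]
def tri(l):
    A=np.zeros((3,3));b=np.zeros(3);P=[]
    for c,u,v in l:
        o,d=ray(c,u,v);M=np.eye(3)-np.outer(d,d);A+=M;b+=M@o;P.append((o,d))
    p=np.linalg.solve(A,b); return p,[np.linalg.norm((np.eye(3)-np.outer(d,d))@(p-o)) for o,d in P]
def proj(c,p):
    f=c['frame'].shape[0]/2/np.tan(np.radians(c['fovy'])/2)
    q=np.asarray(c['orientation']).T@(np.asarray(p)-c['origin']); return c['cx']+f*q[0]/-q[2], c['cy']-f*q[1]/-q[2]
E
python3 - <<'E'
from h import *
np.set_printoptions(precision=4,suppress=True)
for n in ['scene','top','wrist']:
    c=grab(n,n+'0'); print(n,{k:v for k,v in c.items() if k!='frame'})
print(robot.sense(),robot.pinch_z)
E
```

```text
pics
scene {'fovy': 55.641005787802406, 'cx': 278.13959416388167, 'cy': 203.80173442867186, 'origin': array([0.9843, 0.3994, 0.9246]), 'orientation': array([[-0.7652, -0.5085,  0.3948],
       [ 0.6437, -0.5965,  0.4794],
       [-0.0083,  0.621 ,  0.7837]])}
top {'fovy': 45.48056788256775, 'cx': 285.3972638588834, 'cy': 214.00667716352817, 'origin': array([ 0.4628, -0.067 ,  1.4998]), 'orientation': array([[ 0.0085,  0.9962, -0.0872],
       [-1.    ,  0.0088,  0.0022],
       [ 0.003 ,  0.0872,  0.9962]])}
wrist {'fovy': 68.57373926738347, 'cx': 278.05758694930006, 'cy': 206.37931509743387, 'origin': array([ 0.3199, -0.4546,  0.3736]), 'orientation': array([[ 0.4495,  0.8482,  0.2802],
       [-0.8933,  0.427 ,  0.1403],
       [-0.0007, -0.3133,  0.9496]])}
{'time': 0.15, 'joint_pos': array([-68.1006,  20.1174,  94.6661,   0.0008,  65.2668,  -4.8481]), 'qvel': array([-0.0534, -0.0615, -0.1207,  0.0361, -0.0278,  0.0404]), 'joint_efforts': array([  0.0008, -50.6251, -29.1501,  -0.0001,   0.0034,  -0.    ]), 'tcp_pos': array([ 0.2475, -0.4909,  0.2002]), 'orientation': array([[-0.893 , -0.0003,  0.4501],
       [-0.4501,  0.0008, -0.893 ],
       [-0.0001, -1.    , -0.0009]]), 'contact_force': array([ 0.1334, -0.422 , -0.3351]), 'wrist_torque': array([0.0234, 0.0186, 0.0315]), 'finger_gap': 0.08523319813408388} 0.0187
```

View pics/scene0.png

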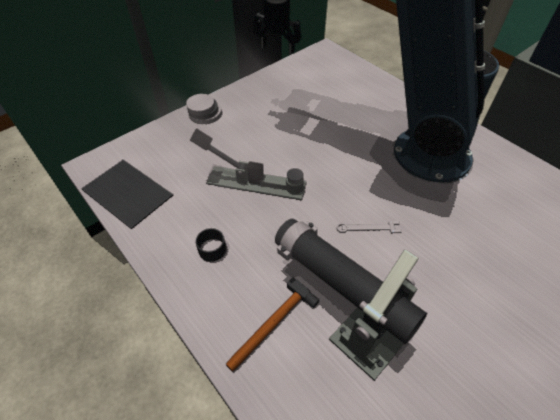

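View pics/top0.png

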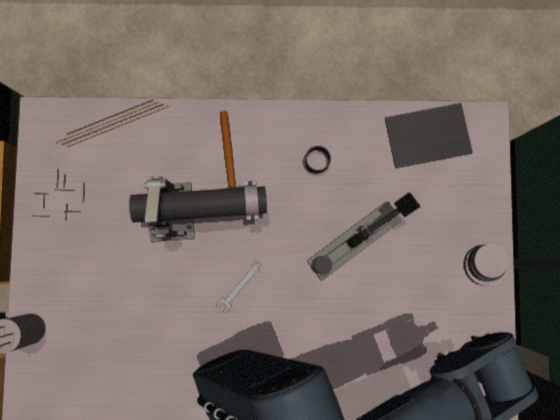

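View pics/wrist0.png

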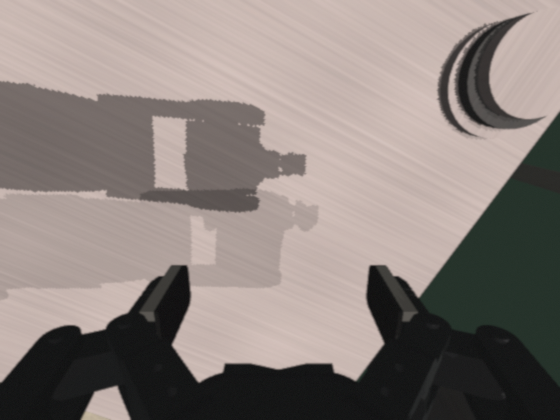

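```bash
python3 - <<'E'
from h import *
def crop(t,x0,y0,x1,y1,s,n):
    c=load(t)['frame'][y0:y1,x0:x1,::-1]; im=cv2.resize(c,None,fx=s,fy=s,interpolation=cv2.INTER_CUBIC)
    im=np.clip(im.astype(float)*1.5,0,255).astype(np.uint8)
    for u in range((x0//20+1)*20,x1,20): cv2.line(im,((u-x0)*s,0),((u-x0)*s,6),(0,0,255),1); cv2.putText(im,str(u),((u-x0)*s-10,18),0,.4,(0,0,255),1)
    for v in range((y0//20+1)*20,y1,20): cv2.line(im,(0,(v-y0)*s),(6,(v-y0)*s),(0,0,255),1); cv2.putText(im,str(v),(8,(v-y0)*s+4),0,.4,(0,0,255),1)
    cv2.imwrite(f'pics/{n}.png',im)
crop('top0',120,160,280,260,5,'c1'); crop('top0',300,130,430,290,4,'c2'); crop('scene0',180,120,320,210,5,'c3'); crop('scene0',265,205,435,385,4,'c4')
E
```

```text
(no output)
```

View pics/c1.png

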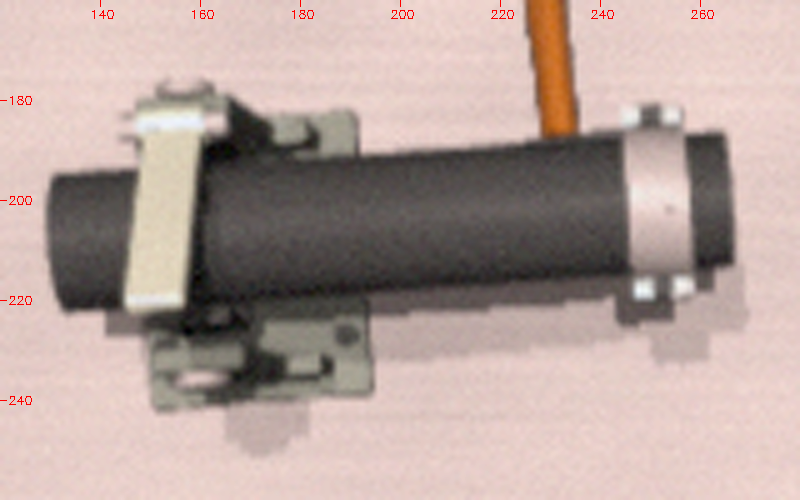

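View pics/c2.png

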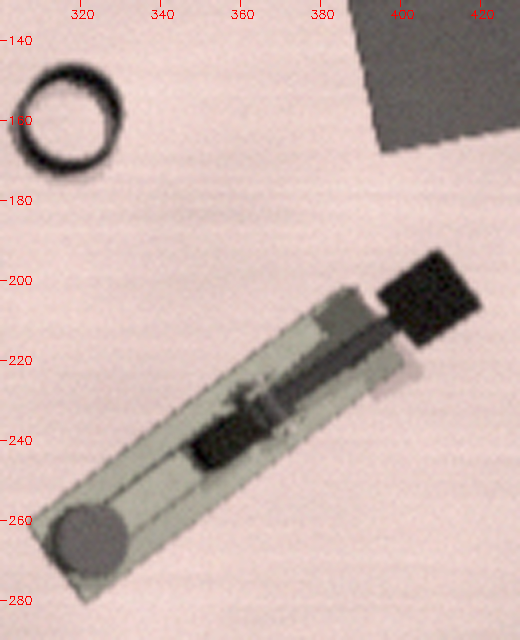

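View pics/c3.png

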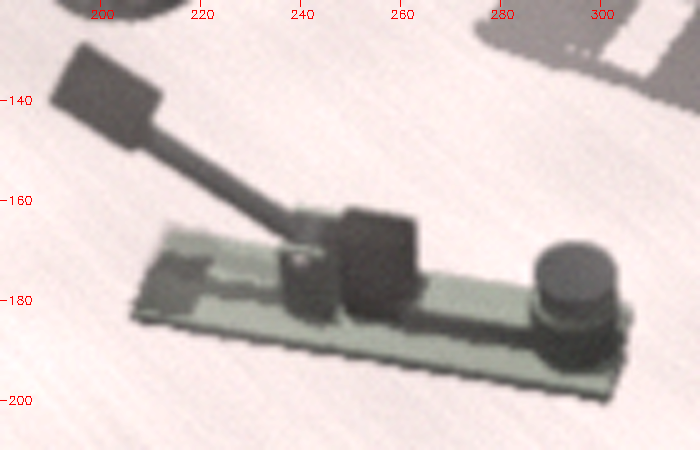

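View pics/c4.png

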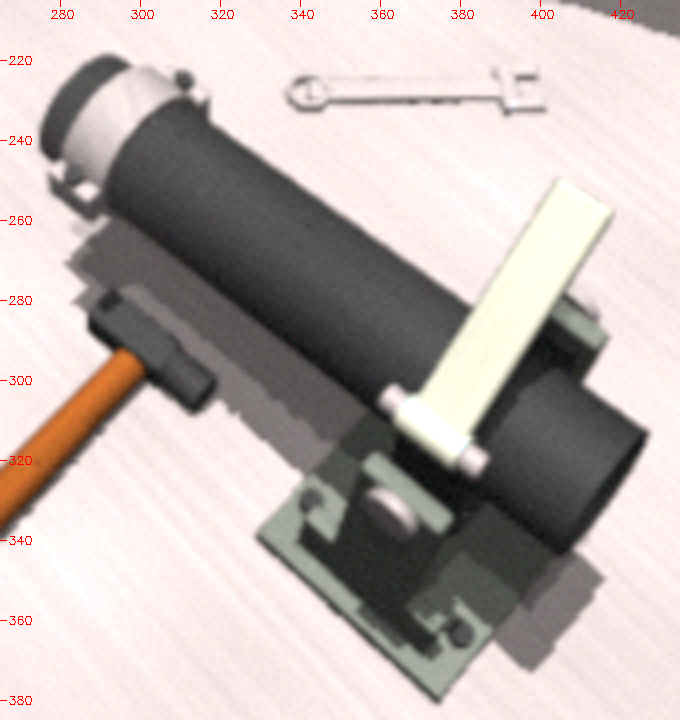

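```bash
python3 - <<'E'
from h import *
np.set_printoptions(precision=4,suppress=True)
T=load('top0');S=load('scene0')
t=lambda u,v:(T,120+u/5,160+v/5); j=lambda u,v:(T,300+u/4,130+v/4)
s=lambda u,v:(S,265+u/4,205+v/4); k=lambda u,v:(S,180+u/5,120+v/5)
def P(n,*l): p,r=tri(l); print(n,p,np.round(r,4))
P('strap end',t(156,291),s(585,194))
P('hinge',t(172,120),s(432,430))
P('saddle',j(90,540),k(576,271))
P('plate',j(430,298),k(106,97))
P('plate corner far',j(440,250),k(85,43))
P('grip top',j(225,440),k(383,216))
P('lug far-ish',t(657,115),s(78,183))
P('lug near-ish',t(664,287),s(195,85))
print('collar',onz(*t(658,200),.130)); print('collar edges',onz(*t(655,130),.130),onz(*t(661,270),.130))
print('pipe end', onz(*t(730,200),.127),'tail',onz(*t(55,243),.158))
print('pipe edges near tail top/bot',onz(*t(250,160),.142),onz(*t(250,297),.142),'near collar',onz(*t(600,138),.130),onz(*t(600,277),.130))
for a,b in [(30,525),(85,602),(405,345),(350,287)]: print('base',onz(*j(a,b),.01))
print('offcut',onz(*j(67,115),.05),'hammer head s',[onz(*s(a,b),.02)[:2] for a,b in [(105,295),(205,400),(215,380),(90,320),(190,410)]])
E
```

```text
strap end [0.5543 0.2577 0.2891] [0.0028 0.0028]
hinge [0.652  0.2747 0.1988] [0.0011 0.0011]
saddle [ 0.4435 -0.177   0.0674] [0.0001 0.0001]
plate [ 0.6093 -0.4009  0.1466] [0.001 0.001]
plate corner far [ 0.6283 -0.388   0.2075] [0.0082 0.0082]
grip top [ 0.514  -0.2696  0.088 ] [0.0009 0.0009]
lug far-ish [0.6652 0.0271 0.1303] [0.0037 0.0037]
lug near-ish [0.5691 0.0224 0.1359] [0.0046 0.0046]
collar [0.6206 0.0233 0.13  ]
collar edges [0.6594 0.0255 0.13  ] [0.5819 0.0211 0.13  ]
pipe end [ 0.6213 -0.0162  0.127 ] tail [0.5912 0.3453 0.158 ]
pipe edges near tail top/bot [0.6392 0.2455 0.142 ] [0.5642 0.2433 0.142 ] near collar [0.6547 0.0558 0.13  ] [0.5778 0.0545 0.13  ]
base [ 0.4534 -0.1369  0.01  ]
base [ 0.3972 -0.1777  0.01  ]
base [ 0.5895 -0.4162  0.01  ]
base [ 0.6327 -0.3755  0.01  ]
offcut [ 0.7533 -0.1607  0.05  ] hammer head s [array([0.6587, 0.0521]), array([0.6591, 0.144 ]), array([0.6456, 0.1386]), array([0.6773, 0.0591]), array([0.6704, 0.1428])]
```

```bash
python3 -m pendant '0 0 60 0 0 0 0; 20 40 120 0 0 10 255; 342 772 140 0 0 67.6 255; 342 772 140 0 0 67.6 255; 342 772 140 0 0 67.6 255; 342 772 140 0 0 67.6 255; 342 772 140 0 0 67.6 255; 342 772 140 0 0 67.6 255; 342 772 140 0 0 67.6 255; 342 772 140 0 0 67.6 255' 40
```

```text
time: 1.4
tcp_pos: [0.466, 0.0016, 0.3293]
orientation: [[0.076, 0.0, 0.997], [-0.997, -0.0, 0.076], [0.0, -1.0, 0.0]]
contact_force: [0.7, -1.3, 0.4]
finger_gap: -0.0001
```

```bash
python3 -m pendant '125 260 0 0 0 0 255; 125 260 0 0 0 0 255; 125 260 0 0 0 0 255; 125 260 0 0 0 0 255; 125 260 0 0 0 0 255; 125 260 0 0 0 0 255; 125 260 0 0 0 0 255; 125 260 0 0 0 0 255'; python3 - <<'E'
from h import *
grab('scene','s1');grab('wrist','w1')
E
```

```text
time: 2.4
tcp_pos: [0.5905, 0.2586, 0.3296]
orientation: [[0.075, 0.0, 0.997], [-0.997, 0.0, 0.075], [0.0, -1.0, 0.0]]
contact_force: [0.1, 0.0, 0.3]
finger_gap: 0.0001
```

View pics/s1.png

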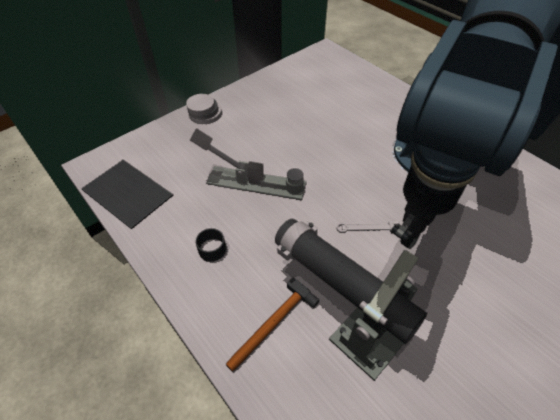

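View pics/w1.png

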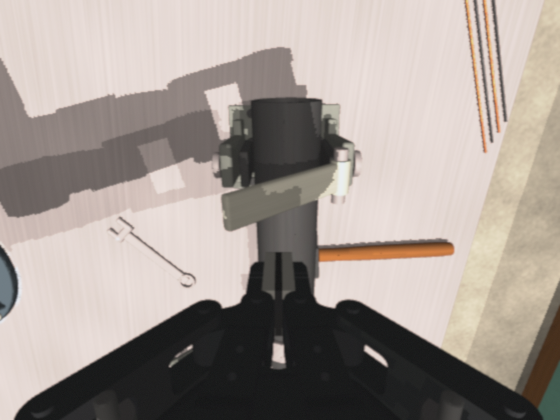

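```bash
python3 - <<'E'
from h import *
W=load('w1');T=load('top0');S=load('scene0')
print(W['origin'])
print('tcp',proj(W,[.5905,.2586,.3296]),'hinge',proj(W,[.652,.2747,.1988]),'strapend',proj(W,[.5543,.2577,.2891]))
print(tri([(T,151.2,218.2),(S,411.3,253.5),(W,227,212)]))
print('hinge',tri([(T,154.4,184),(S,373,312.5),(W,340,175)]))
E
```

```text
[0.58501849 0.33900725 0.50315808]
tcp (np.float64(277.09630942311543), np.float64(242.16563688805087)) hinge (np.float64(339.37250264109326), np.float64(176.7657735993986)) strapend (np.float64(228.3564672151732), np.float64(216.77458964545025))
(array([0.55344337, 0.25872867, 0.28693093]), [np.float64(0.0037393881714190146), np.float64(0.0023941233010154827), np.float64(0.0018582480791002483)])
hinge (array([0.65214268, 0.27531399, 0.19821227]), [np.float64(0.0014102785273043233), np.float64(0.0010273364662683117), np.float64(0.0011651005420167584)])
```

```bash
python3 -m pendant '0 5 -40 0 0 0 255; 0 5 -56 0 0 0 255; 0 5 -64 0 0 0 255; -6 5 -72 0 0 0 255; -12 5 -80 0 0 0 255; -17 6 -89 0 0 0 255; -20 6 -98 0 0 0 255; -23 6 -106 0 0 0 255; -25 6 -113 0 0 0 255; -26 6 -118 0 0 0 255'; python3 - <<'E'
from h import *
grab('scene','s2')
E
```

```text
time: 3.75
tcp_pos: [0.5645, 0.2655, 0.2107]
orientation: [[0.076, -0.0, 0.997], [-0.997, -0.0, 0.076], [0.0, -1.0, -0.0]]
contact_force: [-1.1, 0.2, 0.7]
finger_gap: -0.0002
```

View pics/s2.png

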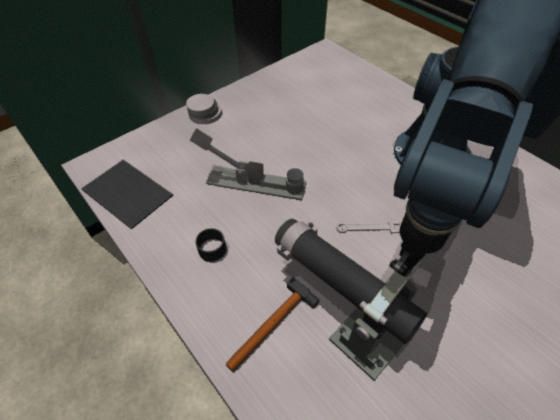

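The strap is now nearly level across the pipe with the fingers on it near (398,268). I press on gently until the force rises.

```bash
python3 -m pendant '0 0 -3 0 0 0 255; 0 0 -5 0 0 0 255; 0 0 -7 0 0 0 255; 0 0 -7 0 0 0 255'
```

```text
time: 4.3
tcp_pos: [0.5646, 0.2655, 0.2041]
orientation: [[0.076, -0.0, 0.997], [-0.997, -0.0, 0.076], [0.0, -1.0, -0.0]]
contact_force: [0.2, -0.2, -0.2]
finger_gap: 0.0003
```

```bash
python3 -m pendant '0 0 -2 0 0 0 255; 0 0 -3 0 0 0 255; 0 0 -3 0 0 0 255';python3 -m pendant '0 0 -1 0 0 0 255; 0 0 -2 0 0 0 255; 0 0 -2 0 0 0 255'
```

```text
time: 4.68
tcp_pos: [0.5646, 0.2655, 0.2011]
orientation: [[0.076, -0.0, 0.997], [-0.997, -0.0, 0.076], [0.0, -1.0, -0.0]]
contact_force: [-0.1, -0.3, 0.4]
finger_gap: -0.0005
time: 5.05
tcp_pos: [0.5646, 0.2655, 0.1991]
orientation: [[0.076, -0.0, 0.997], [-0.997, -0.0, 0.076], [0.0, -1.0, -0.0]]
contact_force: [-1.4, 0.1, 1.5]
finger_gap: -0.0001
```

```bash
python3 -m pendant '0 0 -2 0 0 0 255; 0 0 -3 0 0 0 255; 0 0 -3 0 0 0 255'; python3 - <<'E'
from h import *
grab('wrist','w3');c=grab('scene','s3'); a=c['frame'][200:350,330:450,::-1]
cv2.imwrite('pics/s3c.png',cv2.resize(np.clip(a*1.5,0,255).astype(np.uint8),None,fx=5,fy=5))
E
```

```text
time: 5.42
tcp_pos: [0.5646, 0.2655, 0.196]
orientation: [[0.076, -0.0, 0.997], [-0.997, -0.0, 0.076], [0.0, -1.0, -0.0]]
contact_force: [0.0, -0.1, 0.4]
finger_gap: 0.0002
```

View pics/w3.png

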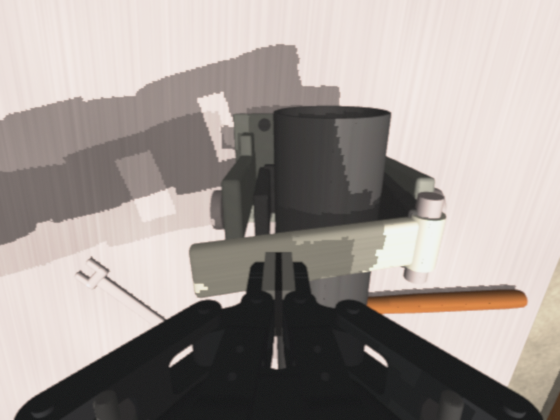

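View pics/s3c.png

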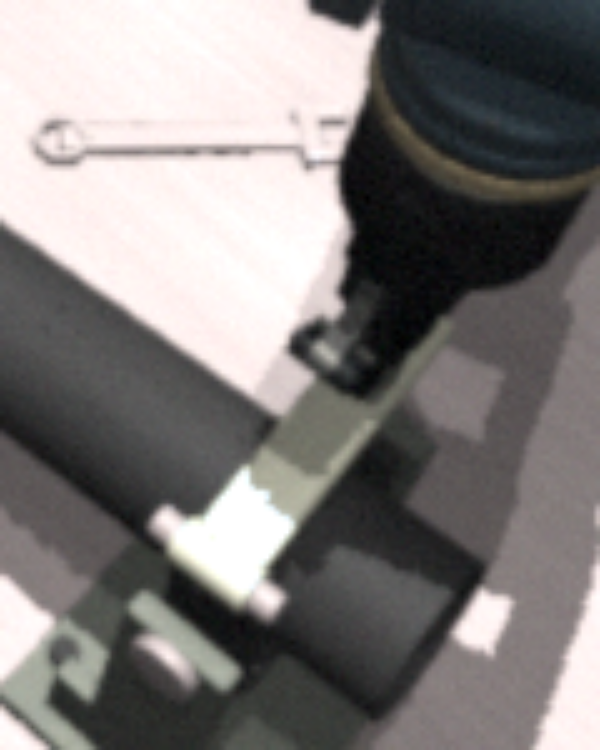

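```bash
python3 - <<'E'
from h import *
W=load('w3'); S=load('s3')
h=np.array([.652,.275,.1985]);xf=np.array([.997,.077,0]);n=np.array([.0068,-.0877,.996])
print('hinge',proj(W,h))
for a in [0,.05,.1,.15,.2,.25,.3]:
    e=h-xf*.135*np.cos(a)+n*.135*np.sin(a)+.005*(xf*np.sin(a)+n*np.cos(a))
    print(a,e.round(3),proj(W,e), proj(S,e))
    yf=np.cross(n,xf); print([np.round(proj(W,e+s*.015*yf),1) for s in (1,-1)])
print(proj(W,[.5646,.2655,.196]),proj(S,[.5646,.2655,.196]))
E
```

```text
hinge (np.float64(422.0383900500108), np.float64(239.60002100271237))
0 [0.517 0.264 0.203] (np.float64(197.48645489118007), np.float64(244.16272083641834)) (np.float64(413.09491060976865), np.float64(267.2064385481249))
[array([194.7, 221.4]), array([200.1, 265.5])]
0.05 [0.518 0.264 0.21 ] (np.float64(195.38823362079074), np.float64(250.15927832431376)) (np.float64(413.57966802688986), np.float64(265.5133465038404))
[array([192.5, 226.8]), array([198.1, 272. ])]
0.1 [0.519 0.263 0.217] (np.float64(193.76019939597583), np.float64(256.56270865337973)) (np.float64(413.97370582586586), np.float64(263.9094045998334))
[array([190.7, 232.5]), array([196.7, 279. ])]
0.15 [0.52  0.263 0.224] (np.float64(192.66069896613814), np.float64(263.3979520563253)) (np.float64(414.274396558911), np.float64(262.3997343149346))
[array([189.4, 238.7]), array([195.7, 286.4])]
0.2 [0.521 0.262 0.23 ] (np.float64(192.1551500918479), np.float64(270.6906853860552)) (np.float64(414.4791891682432), np.float64(260.9894872782814))
[array([188.7, 245.3]), array([195.3, 294.3])]
0.25 [0.523 0.262 0.237] (np.float64(192.31667215797887), np.float64(278.46701323517306)) (np.float64(414.58562592582643), np.float64(259.68382929135385))
[array([188.8, 252.3]), array([195.6, 302.6])]
0.3 [0.525 0.261 0.243] (np.float64(193.226696527846), np.float64(286.75304271668006)) (np.float64(414.5913610005305), np.float64(258.4879218309894))
[array([189.6, 259.8]), array([196.6, 311.6])]
(np.float64(277.1607063311702), np.float64(242.2193048101954)) (np.float64(397.8792000551864), np.float64(282.88537410090225))
```

```bash
python3 - <<'E'
from h import *
W=load('w3'); S=load('s3')
for z in [.196,.206,.216,.226]: print(z,proj(W,[.5646,.2655,z]),proj(W,[.5646,.2765,z]),proj(S,[.5646,.2655,z]))
E
python3 -m pendant '0 0 -3 0 0 0 255; 0 0 -6 0 0 0 255; 0 0 -6 0 0 0 255'
```

```text
0.196 (np.float64(277.1607063311702), np.float64(242.2193048101954)) (np.float64(278.5086527766824), np.float64(225.69199839723555)) (np.float64(397.8792000551864), np.float64(282.88537410090225))
0.206 (np.float64(277.112538414746), np.float64(249.45598318139187)) (np.float64(278.5318042662732), np.float64(232.18336455341293)) (np.float64(399.02082734857), np.float64(280.5507732651771))
0.216 (np.float64(277.0590237973758), np.float64(257.49594220005787)) (np.float64(278.55757836492677), np.float64(239.41007500115683)) (np.float64(400.1852426515272), np.float64(278.1695714884062))
0.226 (np.float64(276.9992199309639), np.float64(266.48078893424156)) (np.float64(278.58644746412796), np.float64(247.50458195629187)) (np.float64(401.3731351492718), np.float64(275.74035940311444))
time: 5.9
tcp_pos: [0.5645, 0.2655, 0.1898]
orientation: [[0.076, -0.0, 0.997], [-0.997, -0.0, 0.076], [0.0, -1.0, -0.0]]
contact_force: [-0.6, -0.1, 0.1]
finger_gap: 0.0001
```

```bash
python3 - <<'E'
from h import *
c=grab('wrist','w4'); a=c['frame'][190:330,170:460,::-1]
b=load('w3')['frame'][190:330,170:460,::-1]
cv2.imwrite('pics/w4c.png',cv2.resize(np.clip(np.vstack([b,a])*1.3,0,255).astype(np.uint8),None,fx=2,fy=2,interpolation=cv2.INTER_CUBIC))
E
```

```text
(no output)
```

View pics/w4c.png

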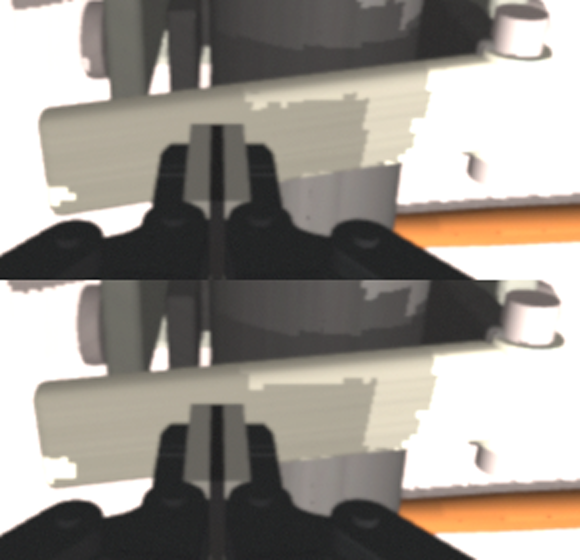

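```bash
python3 -m pendant '0 0 -3 0 0 0 255; 0 0 -5 0 0 0 255; 0 0 -5 0 0 0 255';python3 -m pendant '0 0 -2 0 0 0 255; 0 0 -4 0 0 0 255; 0 0 -4 0 0 0 255'
```

```text
time: 6.32
tcp_pos: [0.5646, 0.2655, 0.1849]
orientation: [[0.076, -0.0, 0.997], [-0.997, -0.0, 0.076], [0.0, -1.0, -0.0]]
contact_force: [-0.7, 0.5, 0.2]
finger_gap: 0.0001
time: 6.7
tcp_pos: [0.5646, 0.2655, 0.181]
orientation: [[0.076, -0.0, 0.997], [-0.997, -0.0, 0.076], [0.0, -1.0, -0.0]]
contact_force: [-0.3, 0.6, 0.7]
finger_gap: 0.0003
```

```bash
python3 - <<'E'
from h import *
c=grab('wrist','w5'); a=c['frame'][190:330,170:460,::-1]
cv2.imwrite('pics/w5c.png',cv2.resize(np.clip(a*1.3,0,255).astype(np.uint8),None,fx=2,fy=2,interpolation=cv2.INTER_CUBIC))
c=grab('scene','s5'); a=c['frame'][200:350,330:450,::-1]
cv2.imwrite('pics/s5c.png',cv2.resize(np.clip(a*1.5,0,255).astype(np.uint8),None,fx=4,fy=4))
E
```

```text
(no output)
```

View pics/w5c.png

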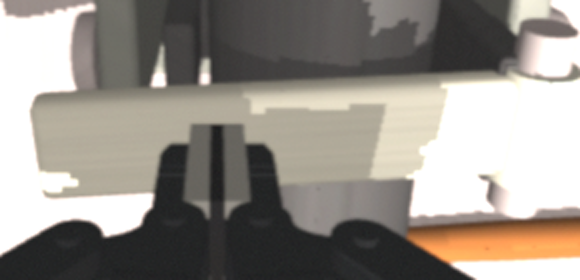

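View pics/s5c.png

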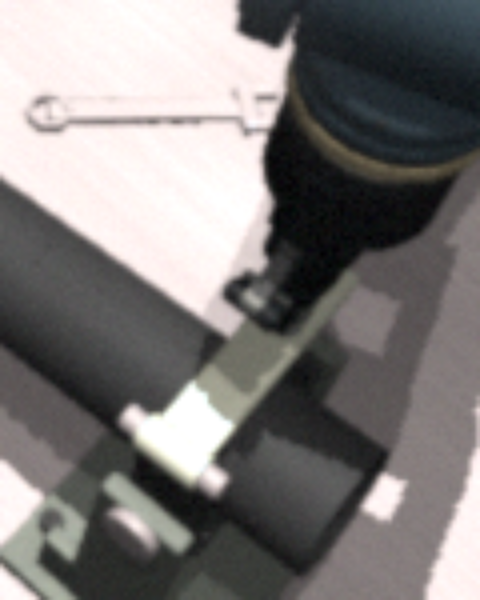

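```bash
python3 -m pendant '0 0 -2 0 0 0 255; 0 0 -4 0 0 0 255; 0 0 -4 0 0 0 255';python3 -m pendant '0 0 -1 0 0 0 255; 0 0 -2 0 0 0 255; 0 0 -2 0 0 0 255'
```

```text
time: 7.18
tcp_pos: [0.5646, 0.2655, 0.177]
orientation: [[0.076, -0.0, 0.997], [-0.997, -0.0, 0.076], [0.0, -1.0, -0.0]]
contact_force: [-0.1, 0.0, 0.3]
finger_gap: -0.0001
time: 7.55
tcp_pos: [0.5646, 0.2656, 0.1751]
orientation: [[0.076, -0.0, 0.997], [-0.997, -0.0, 0.076], [0.0, -1.0, -0.0]]
contact_force: [-0.2, 0.1, 0.5]
finger_gap: -0.0001
```

```bash
python3 - <<'E'
from h import *
c=grab('wrist','w6'); a=c['frame'][190:330,170:460,::-1]
c2=grab('scene','s6'); b=c2['frame'][230:330,350:450,::-1]
cv2.imwrite('pics/w6c.png',cv2.resize(np.clip(a*1.3,0,255).astype(np.uint8),None,fx=2,fy=2,interpolation=cv2.INTER_CUBIC))
cv2.imwrite('pics/s6c.png',cv2.resize(np.clip(b*1.5,0,255).astype(np.uint8),None,fx=6,fy=6,interpolation=cv2.INTER_CUBIC))
h=np.array([.652,.275,.1985]);xf=np.array([.997,.077,0]);n=np.array([.0068,-.0877,.996]);yf=np.cross(n,xf)
for a in [-.1,0,.05,.1,.15,.2]:
  for t in (.005,-.005):
    e=h-xf*.135*np.cos(a)+n*.135*np.sin(a)+t*(xf*np.sin(a)+n*np.cos(a))
    print(a,t,[(np.array(proj(c,e+s*.015*yf))-[170,190])*2 for s in (1,-1)],(np.array(proj(c2,e+.015*yf))-[350,230])*6)
E
```

```text
-0.1 0.005 [array([42.56090886, 68.59113385]), array([ 54.15516975, 160.10912987])] [409.35102467 270.71446071]
-0.1 -0.005 [array([54.91323239, 53.10902209]), array([ 65.17681108, 141.19271403])] [402.21430836 287.96015005]
0 0.005 [array([28.13471932, 92.48400178]), array([ 41.60088819, 189.05538451])] [417.27695672 249.02169632]
0 -0.005 [array([38.54357477, 74.44615932]), array([ 50.61670343, 167.23008911])] [411.60215381 264.8987931 ]
0.05 0.005 [array([ 22.11619577, 105.88394012]), array([ 36.53731321, 205.15965002])] [420.46355186 238.93182197]
0.05 -0.005 [array([31.33184634, 86.40070756]), array([ 44.34201728, 181.71369961])] [415.55752678 254.05795331]
0.1 0.005 [array([ 17.05569944, 120.36658009]), array([ 32.43194197, 222.46125171])] [423.11023641 229.38693627]
0.1 -0.005 [array([24.89852364, 99.31160893]), array([ 38.85977958, 197.27250333])] [418.9977901  243.71694757]
0.15 0.005 [array([ 13.09876341, 136.02738845]), array([ 29.41660236, 241.04992406])] [425.20064959 220.41787186]
0.15 -0.005 [array([ 19.36053491, 113.26228702]), array([ 34.27829769, 213.98757949])] [421.90613032 233.90619478]
0.2 0.005 [array([ 10.41390646, 152.97060333]), array([ 27.64150095, 261.02112675])] [426.71884733 212.05564067]
0.2 -0.005 [array([ 14.8534595 , 128.34416735]), array([ 30.72129971, 231.94585501])] [424.26601935 224.65641098]
```

View pics/w6c.png

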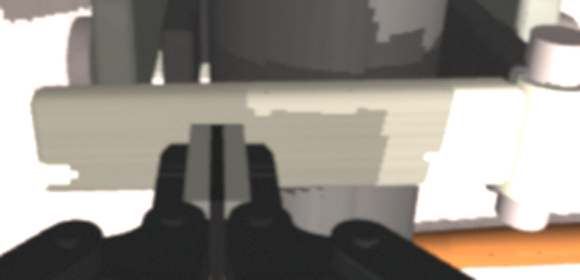

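View pics/s6c.png

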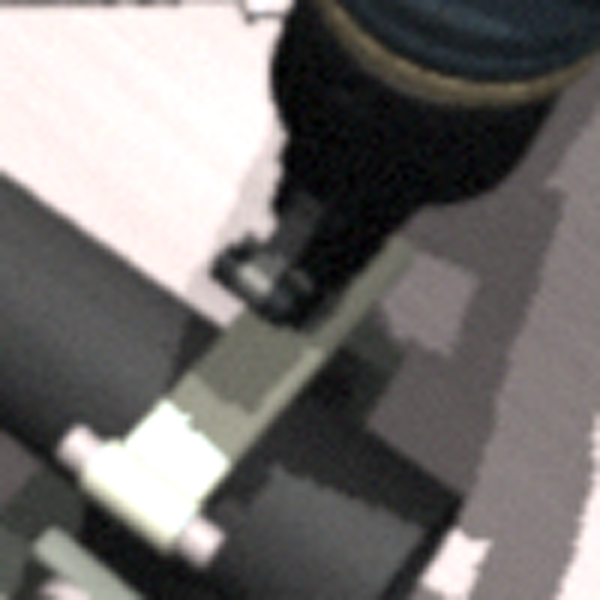

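```bash
python3 -m pendant '0 0 -2 0 0 0 255; 0 0 -3 0 0 0 255; 0 0 -3 0 0 0 255'; python3 -m pendant '0 0 -1 0 0 0 255; 0 0 -2 0 0 0 255; 0 0 -2 0 0 0 255'
```

```text
time: 8.02
tcp_pos: [0.5648, 0.2657, 0.1733]
orientation: [[0.076, 0.001, 0.997], [-0.997, 0.0, 0.076], [-0.0, -1.0, 0.001]]
contact_force: [-3.7, -1.6, 9.0]
finger_gap: 0.0001
time: 8.4
tcp_pos: [0.565, 0.2657, 0.1729]
orientation: [[0.076, 0.002, 0.997], [-0.997, 0.001, 0.076], [-0.001, -1.0, 0.002]]
contact_force: [-8.5, -2.9, 22.1]
finger_gap: 0.0002
```

```bash
python3 -m pendant '0 0 40 0 0 0 255; 0 0 90 0 0 0 255; 0 0 130 0 0 0 255'; python3 - <<'E'
from h import *
grab('scene','s7');grab('top','t7');grab('wrist','w7')
E
```

```text
time: 8.78
tcp_pos: [0.5648, 0.2655, 0.3021]
orientation: [[0.076, 0.001, 0.997], [-0.997, 0.0, 0.076], [-0.0, -1.0, 0.001]]
contact_force: [0.6, -0.5, 0.0]
finger_gap: 0.0
```

View pics/s7.png

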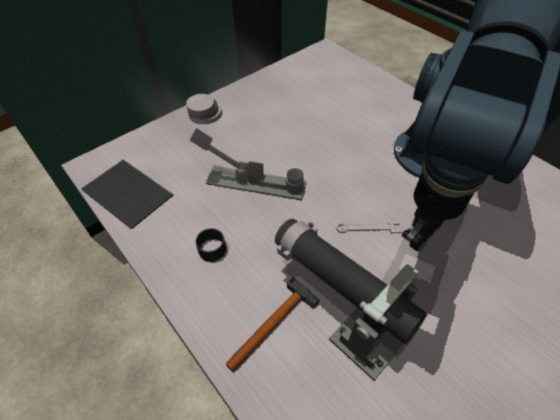

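View pics/w7.png

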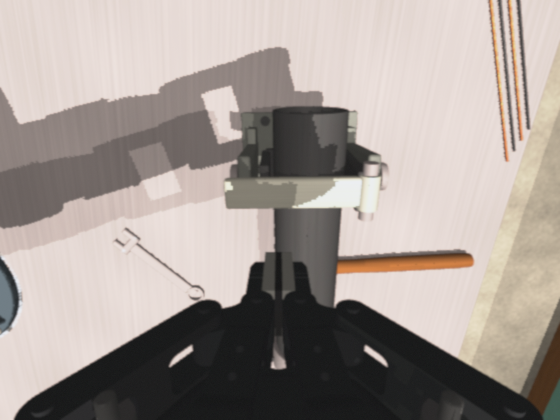

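View pics/t7.png

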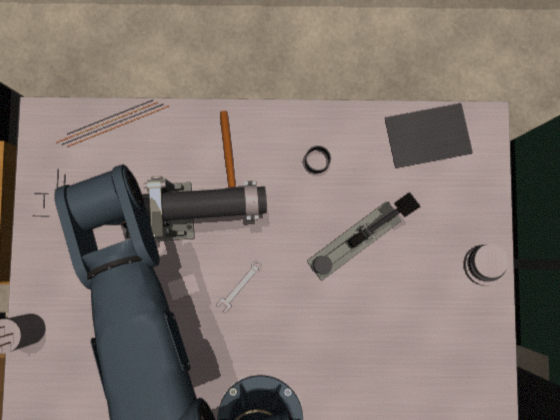

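```bash
python3 - <<'E'
from h import *
c=load('w7'); S=load('s7')
a=c['frame'][160:300,200:400,::-1]; b=S['frame'][200:330,340:440,::-1]
cv2.imwrite('pics/w7c.png',cv2.resize(np.clip(a*1.3,0,255).astype(np.uint8),None,fx=4,fy=4,interpolation=cv2.INTER_CUBIC))
cv2.imwrite('pics/s7c.png',cv2.resize(np.clip(b*1.5,0,255).astype(np.uint8),None,fx=4,fy=4,interpolation=cv2.INTER_CUBIC))
for dz in (0,.01,.02,.03): print(dz,(np.array(proj(S,[.5648,.2655,.302+dz]))-[340,200])*4,(np.array(proj(c,[.5648,.2655,.302+dz]))-[200,160])*4)
h=np.array([.652,.275,.1985]);xf=np.array([.997,.077,0]);n=np.array([.0068,-.0877,.996]);yf=np.cross(n,xf)
for a in [-.05,0,.05,.1]:
    e=h-xf*.135*np.cos(a)+n*.135*np.sin(a)+.005*(xf*np.sin(a)+n*np.cos(a))
    print(a,[(np.array(proj(c,e+s*.015*yf))-[200,160])*4 for s in (1,-1)],[(np.array(proj(S,e+s*.015*yf))-[340,200])*4 for s in (1,-1)])
E
```

```text
0 [284.71424391 222.42801641] [300.04196216 323.59420117]
0.01 [290.40288196 210.79128761] [299.91017908 351.67987347]
0.02 [296.21851929 198.89476795] [299.76400034 382.83355316]
0.03 [302.1654568  186.72965946] [299.60093086 417.58699606]
-0.05 [array([96.21082854, 66.8141876 ]), array([104.9390901, 185.6299623])] [array([315.71142494, 293.0839926 ]), array([264.94393556, 259.1050164 ])]
0 [array([92.00079794, 75.90410498]), array([101.08567019, 196.88087287])] [array([318.18463782, 286.01446422]), array([267.05938422, 251.95992764])]
0.05 [array([89.1307191 , 85.38322222]), array([ 98.53173054, 208.59296787])] [array([320.30903458, 279.28788131]), array([268.81962287, 245.14468593])]
0.1 [array([87.70174976, 95.25177357]), array([ 97.37086731, 220.76397448])] [array([322.07349094, 272.92462418]), array([270.21426028, 238.67953453])]
```

View pics/w7c.png

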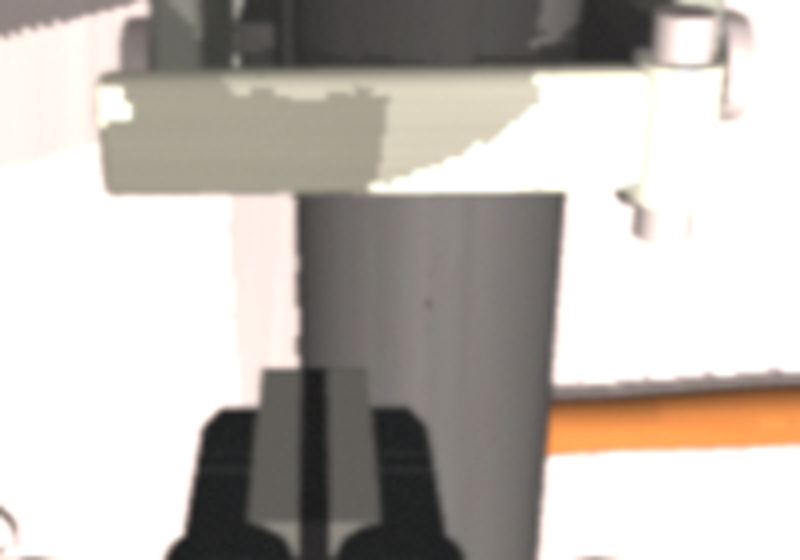

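View pics/s7c.png

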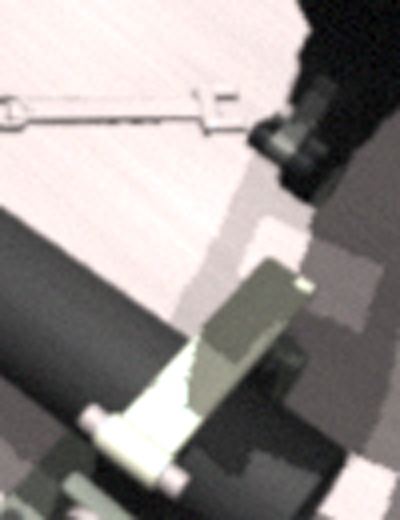

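```bash
python3 -m pendant '0 -30 20 0 0 0 0; -49 -540 20 0 0 32.4 0; -49 -540 20 0 0 32.4 0; -49 -540 20 0 0 32.4 0; -49 -540 20 0 0 32.4 0; -49 -540 20 0 0 32.4 0; -49 -540 20 0 0 32.4 0; -49 -540 20 0 0 32.4 0; -49 -540 20 0 0 32.4 0; -49 -540 20 0 0 32.4 0' 60;python3 -m pendant '0 0 0 0 0 0 0; 0 0 0 0 0 0 0'; python3 - <<'E'
from h import *
grab('scene','s8');grab('top','t8');grab('wrist','w8')
E
```

```text
time: 10.18
tcp_pos: [0.5145, -0.2771, 0.3184]
orientation: [[0.596, -0.002, 0.803], [-0.803, 0.001, 0.596], [-0.002, -1.0, -0.001]]
contact_force: [0.7, 0.2, 0.0]
finger_gap: 0.0852
time: 10.42
tcp_pos: [0.5158, -0.2731, 0.3198]
orientation: [[0.599, -0.001, 0.801], [-0.801, 0.001, 0.599], [-0.001, -1.0, 0.0]]
contact_force: [0.1, 0.1, -0.5]
finger_gap: 0.0854
```

View pics/s8.png

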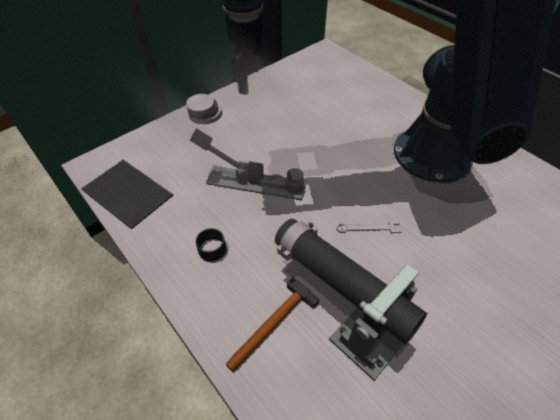

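View pics/w8.png

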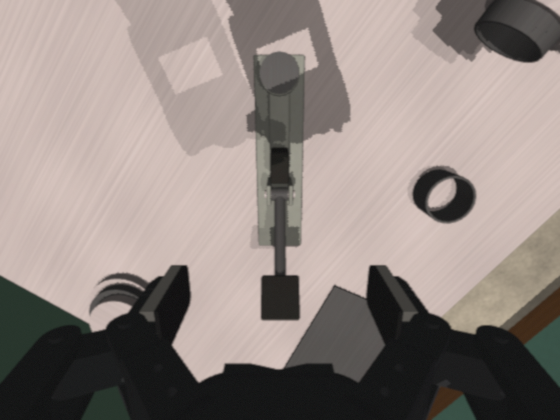

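```bash
python3 - <<'E'
from h import *
np.set_printoptions(precision=4,suppress=True)
s=robot.sense(); R=np.array(s['orientation']);t=np.array(s['tcp_pos'])
W=load('w8');S=load('s8')
o=W['origin']; print('cam in tool',R.T@(o-t)); 
def toolpt(u,v,depth):
    f=210/np.tan(np.radians(W['fovy'])/2)
    d=np.array([(u-W['cx'])/f,-(v-W['cy'])/f,-1.])*depth
    return R.T@(o+W['orientation']@d-t)
f=210/np.tan(np.radians(W['fovy'])/2)
for (l,r,v) in [((187,266),(370,266),0),((160,322),(396,322),0)]:
    dep=.085*f/(r[0]-l[0]); print(dep,toolpt(*l,dep),toolpt(*r,dep))
W7=load('w7')
# jack feats
for n,u,v,z in [('saddle',279,73,.07),('gripfront',280,150,.082),('plate c',280,297,.1556),('basefront',280,55,.01),('base l-back',258,244,.01),('base r-back',301,244,.01)]: print(n,onz(W,u,v,z))
b=S['frame'][20:120,180:300,::-1]
cv2.imwrite('pics/s8c.png',cv2.resize(np.clip(b*2.,0,255).astype(np.uint8),None,fx=5,fy=5,interpolation=cv2.INTER_CUBIC))
for dz in (0,.02,.04):
  for sz in (-.0425,.0425): print(dz,sz,(np.array(proj(S,t+R@[0,-dz,sz]))-[180,20])*5)
E
```

```text
cam in tool [-0.0803 -0.1734  0.0006]
0.14306014868382924 [-0.0092 -0.0462 -0.0417] [-0.0092 -0.0462  0.0433]
0.11093223393703708 [-0.006  -0.0811 -0.042 ] [-0.006  -0.0811  0.043 ]
saddle [ 0.4464 -0.1773  0.07  ]
gripfront [ 0.5046 -0.2527  0.082 ]
plate c [ 0.6104 -0.3942  0.1556]
basefront [ 0.4303 -0.1531  0.01  ]
base l-back [ 0.5772 -0.4117  0.01  ]
base r-back [ 0.6366 -0.3673  0.01  ]
0 -0.0425 [372.1579 332.8769]
0 0.0425 [325.7134 436.7469]
0.02 -0.0425 [369.9534 298.6619]
0.02 0.0425 [322.6139 402.3963]
0.04 -0.0425 [367.6781 263.3473]
0.04 0.0425 [319.4092 366.8804]
```

View pics/s8c.png

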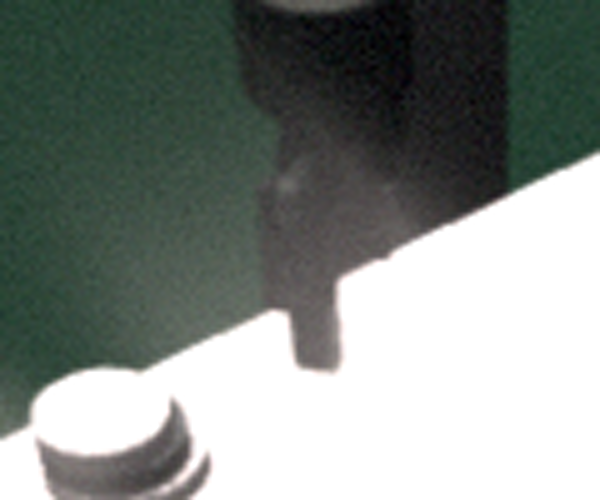

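```bash
python3 -m pendant '2 0 -60 0 0 0 0; 2 0 -120 0 0 0 0; 2 0 -180 0 0 0 0; 2 0 -230 0 0 0 0; 2 0 -265 0 0 0 0; 2 0 -290 0 0 0 0; 2 0 -305 0 0 0 0; 2 0 -308 0 0 0 0'; python3 - <<'E'
from h import *
c=grab('scene','s9');grab('wrist','w9')
b=c['frame'][80:230,160:330,::-1]
cv2.imwrite('pics/s9c.png',cv2.resize(np.clip(b*1.6,0,255).astype(np.uint8),None,fx=4,fy=4,interpolation=cv2.INTER_CUBIC))
E
```

```text
time: 11.58
tcp_pos: [0.5177, -0.274, 0.0119]
orientation: [[0.599, -0.001, 0.801], [-0.801, 0.0, 0.599], [-0.001, -1.0, -0.0]]
contact_force: [-0.2, -0.9, -0.3]
finger_gap: 0.0859
```

View pics/s9c.png

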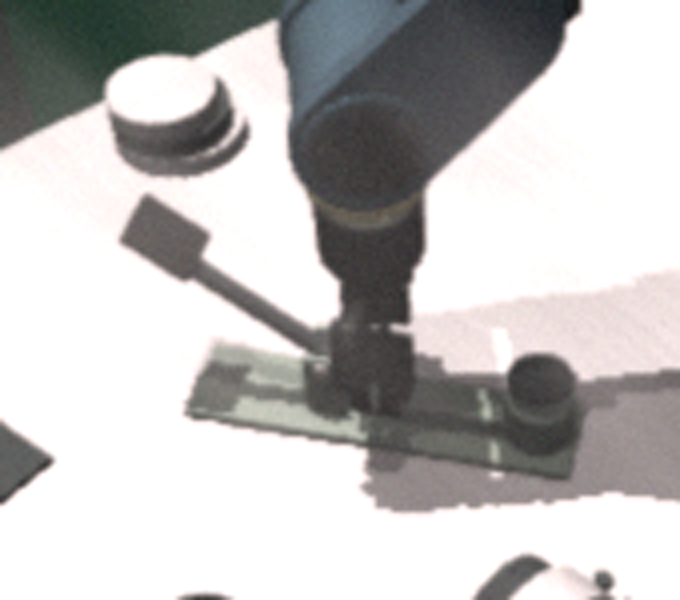

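View pics/w9.png

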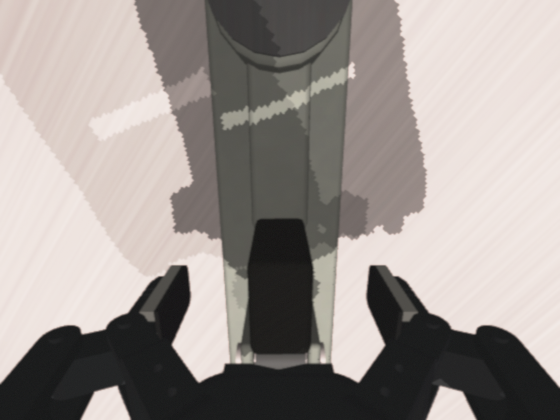

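```bash
python3 -m pendant '0 0 0 0 0 0 255; 0 0 0 0 0 0 255; 0 0 0 0 0 0 255; 0 0 0 0 0 0 255; 0 0 0 0 0 0 255; 0 0 0 0 0 0 255' 80; python3 - <<'E'
from h import *
grab('wrist','w10')
E
```

```text
time: 12.42
tcp_pos: [0.518, -0.2745, 0.0126]
orientation: [[0.598, 0.001, 0.801], [-0.801, -0.0, 0.598], [0.001, -1.0, 0.0]]
contact_force: [1.1, 2.6, 6.3]
finger_gap: 0.0255
```

View pics/w10.png

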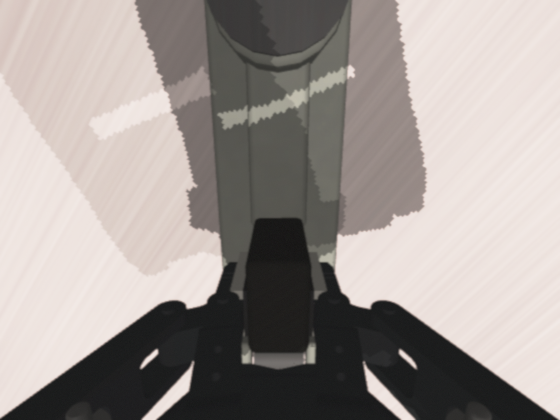

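```bash
python3 - <<'E'
from h import *
c=load('s7')
b=c['frame'][265:325,270:340,::-1]
im=cv2.resize(np.clip(b*2.2,0,255).astype(np.uint8),None,fx=9,fy=9,interpolation=cv2.INTER_CUBIC)
S=c
for z,col in ((0,(0,0,255)),(.03,(0,255,0))):
  for x in np.arange(.63,.72,.01):
    for y in np.arange(.03,.17,.01):
      u,v=proj(S,[x,y,z]); p=(int((u-270+.5)*9),int((v-265+.5)*9))
      if abs((x*100)%5)<.1 or abs(x*100%5-5)<.1: cv2.circle(im,p,2,col,-1)
      if (abs(x-.65)<1e-6 ) and abs(y*100%5)<.01 or (abs(x-.65)<1e-6 and abs(y*100%5-5)<.01): cv2.putText(im,f'{y:.2f}',p,0,.45,col,1)
cv2.imwrite('pics/ham.png',im)
E
```

```text
(no output)
```

View pics/ham.png

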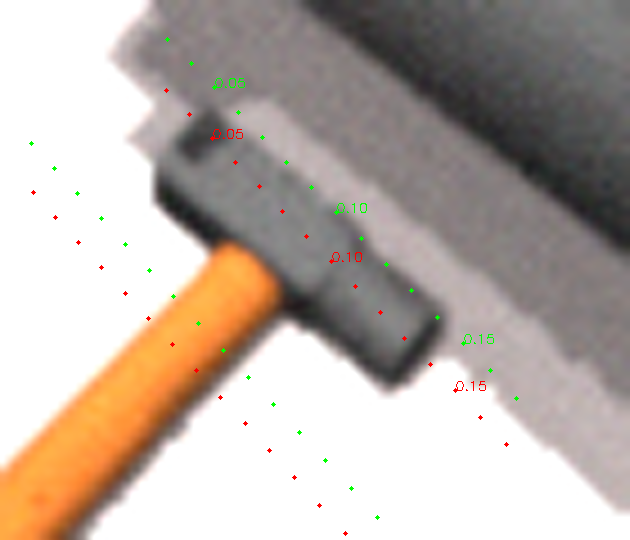

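```bash
python3 - <<'E'
from h import *
for s,w in (('s9','w9'),('s6','w6'),('s3','w3')):
    S=load(s);W=load(w); u,v=proj(S,W['origin']); print(s,u,v)
    b=S['frame'].copy()[:,:,::-1].copy(); b=np.clip(b*2.5,0,255).astype(np.uint8); cv2.circle(b,(int(u),int(v)),1,(0,0,255),-1)
    x0=max(0,int(u)-60);y0=max(0,int(v)-60)
    cv2.imwrite(f'pics/cam_{s}.png',cv2.resize(b[y0:y0+120,x0:x0+120],None,fx=4,fy=4,interpolation=cv2.INTER_CUBIC))
print(robot.sense()['joint_pos'])
a=[cv2.imread(f'pics/cam_{s}.png') for s in ('s9','s6')]
cv2.imwrite('pics/cam2.png',cv2.resize(np.hstack(a),(790,395)))
E
```

```text
s9 280.9059244657523 142.37961019360046
s6 460.614188670051 271.42892894092125
s3 465.2657818645024 264.95844250662714
[-3.24752060e+01  3.79030103e+01  9.64092527e+01  9.70565697e-03
  4.56387972e+01 -6.92248013e+01]
```

View pics/cam2.png

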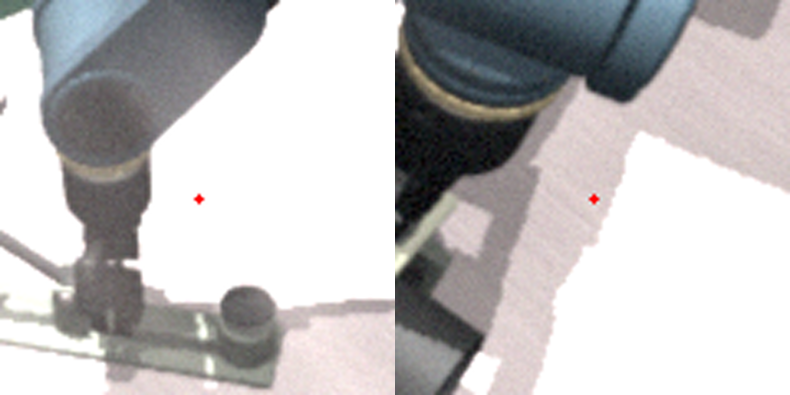

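```bash
python3 -m pendant '0 0 0 0 0 0 255; 0 0 5 0 0 0 255; 0 0 10 0 0 0 255; 20 8 10 0 0 -3 255; 50 20 10 0 0 -8 255; 80 32 10 0 0 -13 255; 110 44 10 0 0 -18 255; 135 55 10 0 0 -22 255; 149 61 10 0 0 -24.8 255; 149 61 10 0 0 -24.8 255' 120; python3 - <<'E'
from h import *
grab('scene','s11');grab('top','t11');grab('wrist','w11')
E
```

```text
time: 13.72
tcp_pos: [0.6665, -0.2126, 0.0212]
orientation: [[0.208, -0.001, 0.978], [-0.978, 0.001, 0.208], [-0.001, -1.0, -0.001]]
contact_force: [0.3, -0.3, -10.9]
finger_gap: 0.0247
```

View pics/s11.png

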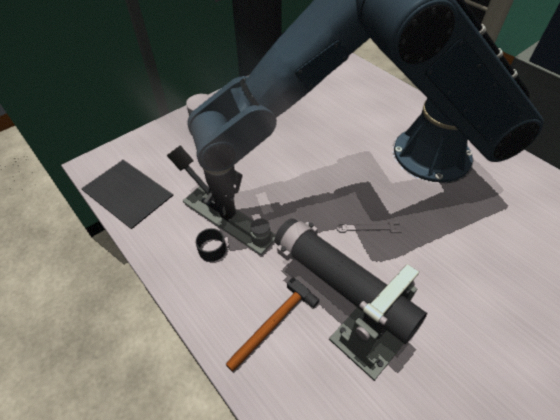

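View pics/w11.png

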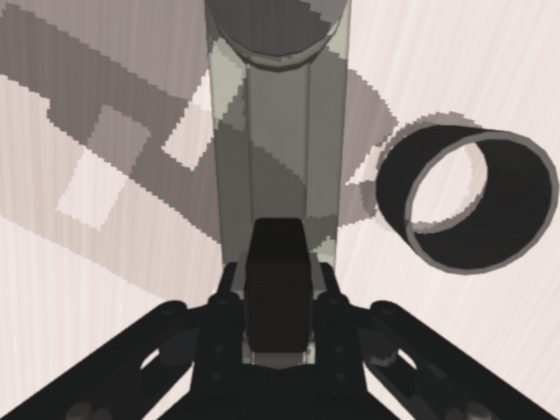

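View pics/t11.png

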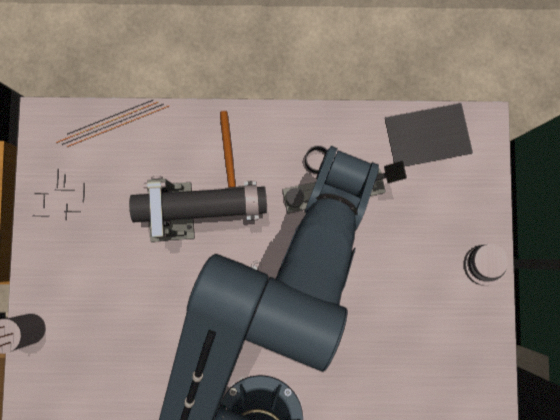

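```bash
python3 - <<'E'
from h import *
np.set_printoptions(precision=4,suppress=True)
T=load('t11');S=load('s11')
a=T['frame'][165:235,230:330,::-1]; b=S['frame'][190:270,220:330,::-1]
cv2.imwrite('pics/t11c.png',cv2.resize(np.clip(a*1.6,0,255).astype(np.uint8),None,fx=7,fy=7,interpolation=cv2.INTER_CUBIC))
cv2.imwrite('pics/s11c.png',cv2.resize(np.clip(b*1.6,0,255).astype(np.uint8),None,fx=7,fy=7,interpolation=cv2.INTER_CUBIC))
E
```

```text
(no output)
```

View pics/t11c.png

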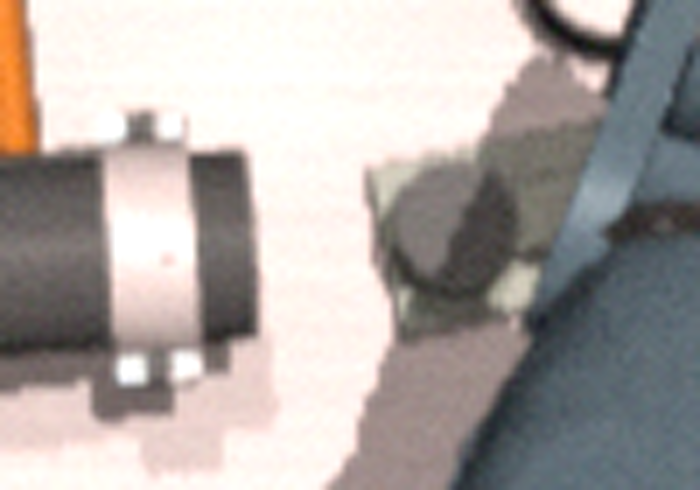

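View pics/s11c.png

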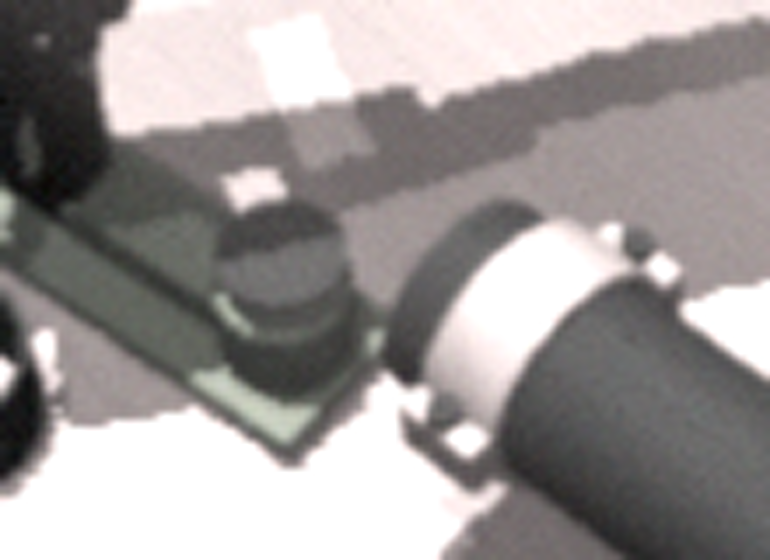

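```bash
python3 - <<'E'
from h import *
np.set_printoptions(precision=4,suppress=True)
T=load('t11');S=load('s11')
print(tri([(T,230+453/7-.43,165+230/7-.43),(S,220+282/7-.43,190+252/7-.43)]), onz(T,230+453/7-.43,165+230/7-.43,.079))
for e in [(148,150),(156,347),(154,250)]: print('collar',onz(T,230+e[0]/7-.43,165+e[1]/7-.43,.130))
print('lugs',onz(T,230+140/7-.43,165+127/7-.43,.133),onz(T,230+158/7-.43,165+367/7-.43,.133))
print('pipe end',onz(T,230+255/7-.43,165+245/7-.43,.127))
E
```

```text
(array([ 0.637 , -0.0963,  0.0719]), [np.float64(0.0016410010063351483), np.float64(0.001641001006335396)]) [ 0.6349 -0.0951  0.079 ]
collar [0.6594 0.0263 0.13  ]
collar [0.5815 0.022  0.13  ]
collar [0.6198 0.0234 0.13  ]
lugs [0.6681 0.0294 0.133 ] [0.5734 0.0209 0.133 ]
pipe end [ 0.6225 -0.0162  0.127 ]
```

```bash
python3 -m pendant '0 0 -5 0 0 0 255; -4 22 -5 0 0 0 255; -8 50 -5 0 0 0 255; -12 75 -5 0 0 0 255; -15 95 -5 0 0 0 255; -17 110 -5 0 0 0 255; -18 117 -5 0 0 0 255; -18 117 -5 0 0 0 255'; python3 - <<'E'
from h import *
T=grab('top','t12');S=grab('scene','s12');W=grab('wrist','w12')
a=T['frame'][165:235,200:340,::-1]; b=S['frame'][170:310,190:350,::-1]
cv2.imwrite('pics/t12c.png',cv2.resize(np.clip(a*1.6,0,255).astype(np.uint8),None,fx=5,fy=5,interpolation=cv2.INTER_CUBIC))
cv2.imwrite('pics/s12c.png',cv2.resize(np.clip(b*1.6,0,255).astype(np.uint8),None,fx=4,fy=4,interpolation=cv2.INTER_CUBIC))
E
```

```text
time: 14.88
tcp_pos: [0.6487, -0.0963, 0.0173]
orientation: [[0.207, 0.0, 0.978], [-0.978, 0.0, 0.207], [0.0, -1.0, 0.0]]
contact_force: [-0.2, -0.9, -9.8]
finger_gap: 0.0244
```

View pics/t12c.png

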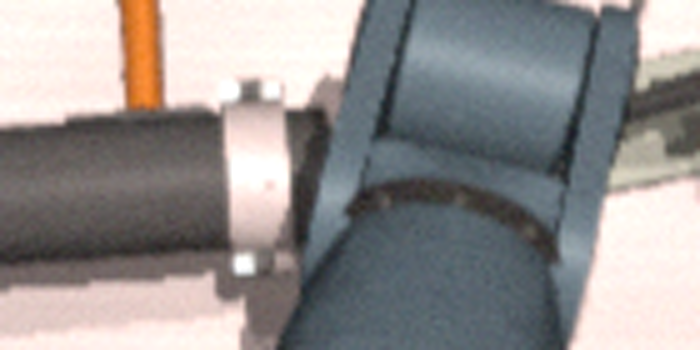

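View pics/s12c.png

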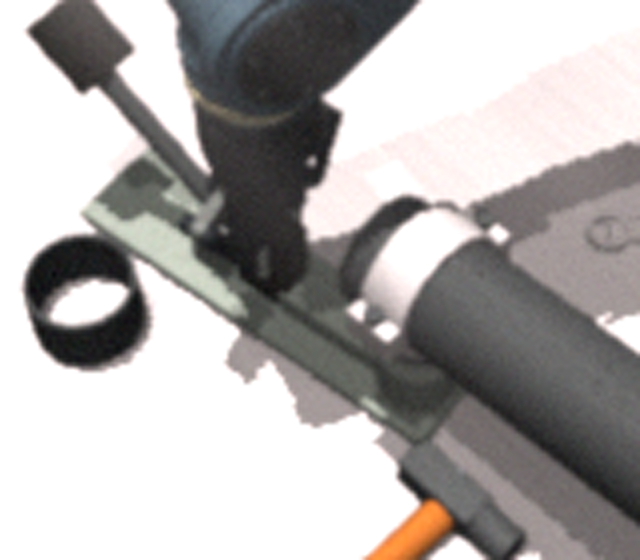

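View pics/w12.png

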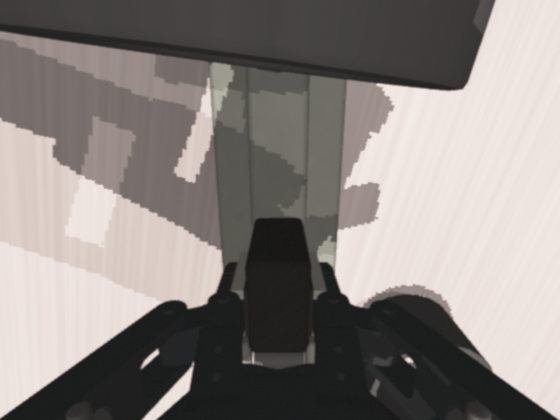

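```bash
python3 -m pendant '0 0 -3 0 0 0 255; 0 0 -5 0 0 0 255; 0 0 -5 0 0 0 255; 0 0 -5.5 0 0 0 255'; python3 - <<'E'
from h import *
np.set_printoptions(precision=4,suppress=True)
S=grab('scene','s13');W=grab('wrist','w13')
b=S['frame'][230:310,250:340,::-1]
cv2.imwrite('pics/s13c.png',cv2.resize(np.clip(b*2,0,255).astype(np.uint8),None,fx=8,fy=8,interpolation=cv2.INTER_CUBIC))
d=np.array([np.cos(np.radians(102)),np.sin(np.radians(102))]);l=np.array([d[1],-d[0]])
g=np.array([.617,.022])
for n,p in [('frontcorner+x',[*(g+.03*d+.037*l),.01]),('bottom',[*(g+.03*d+.037*l),0]),('-x corner',[*(g+.03*d-.037*l),.01])]: print(n,p,(np.array(proj(S,p))-[250,230]+.5)*8)
for h in (.07,.06): print([((np.array(proj(S,[*(g+.025*(np.cos(t)*d+np.sin(t)*l)),h]))-[250,230]+.5)*8).round() for t in np.arange(-3,3.2,.8)])
E
```

```text
time: 15.52
tcp_pos: [0.6488, -0.0968, 0.0127]
orientation: [[0.207, 0.0, 0.978], [-0.978, -0.0, 0.207], [0.0, -1.0, 0.0]]
contact_force: [-6.4, -1.3, 9.9]
finger_gap: 0.0247
frontcorner+x [np.float64(0.646954110502618), np.float64(0.059037160582271264), 0.01] [375.587  402.1484]
bottom [np.float64(0.646954110502618), np.float64(0.059037160582271264), 0] [374.7214 416.8475]
-x corner [np.float64(0.5745711880483164), np.float64(0.04365169546175707), 0.01] [508.5877 241.7854]
[array([317., 126.]), array([374., 107.]), array([431., 128.]), array([454., 178.]), array([428., 227.]), array([369., 244.]), array([312., 218.]), array([294., 166.])]
[array([317., 143.]), array([373., 124.]), array([429., 145.]), array([452., 195.]), array([427., 243.]), array([368., 260.]), array([312., 235.]), array([294., 183.])]
```

View pics/s13c.png

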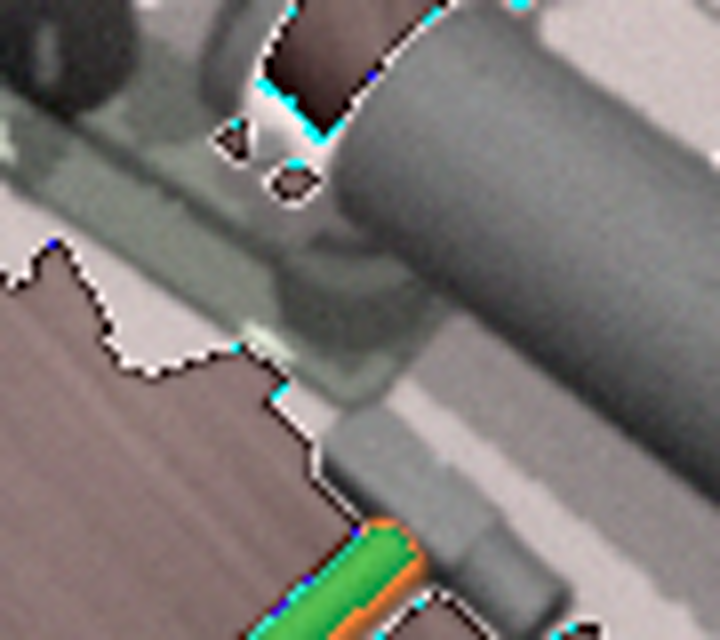

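View pics/w13.png

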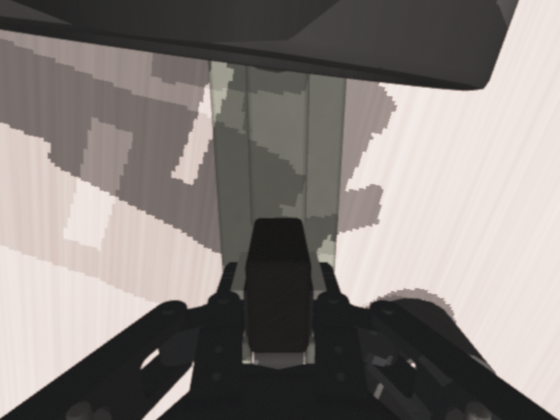

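```bash
python3 -m pendant '0 0 0.5 0 0 0 0; 0 0 0.5 0 0 0 0; 0 0 0.5 0 0 0 0; 0 0 1 0 0 0 0; 0 0 40 0 0 0 0; 0 0 100 0 0 0 0; 0 0 160 0 0 0 0; 0 0 220 0 0 0 255; 0 0 250 0 0 0 255; 26 -149 250 0 0 0 255' 60;python3 -m pendant '13 -90 0 0 0 0 255; 13 -90 0 0 0 0 255; 13 -90 0 0 0 0 255'; python3 - <<'E'
from h import *
T=grab('top','t14');S=grab('scene','s14');W=grab('wrist','w14')
E
```

```text
time: 16.88
tcp_pos: [0.6608, -0.156, 0.2658]
orientation: [[0.212, 0.006, 0.977], [-0.977, -0.001, 0.212], [0.002, -1.0, 0.005]]
contact_force: [0.2, 0.5, -0.5]
finger_gap: 0.032
time: 17.25
tcp_pos: [0.6721, -0.25, 0.261]
orientation: [[0.205, -0.001, 0.979], [-0.979, 0.0, 0.205], [-0.0, -1.0, -0.0]]
contact_force: [0.3, 0.4, 0.2]
finger_gap: -0.0002
```

View pics/t14.png

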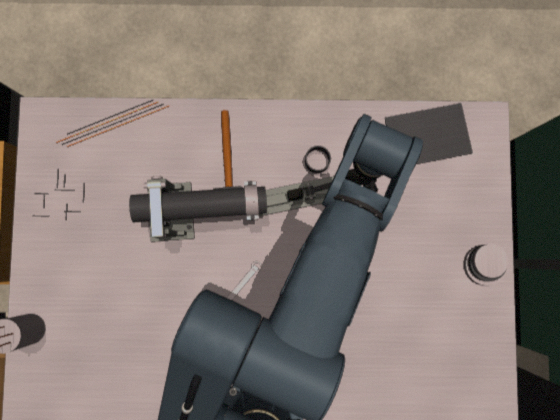

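View pics/s14.png

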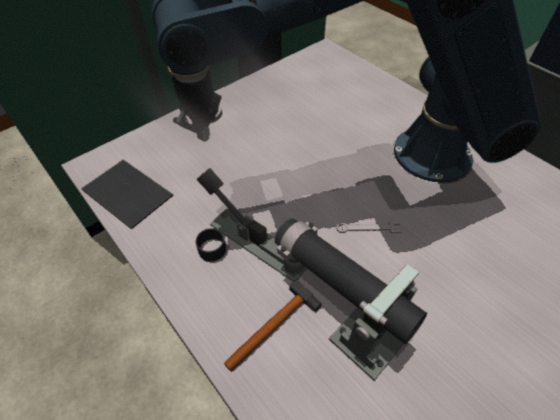

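View pics/w14.png

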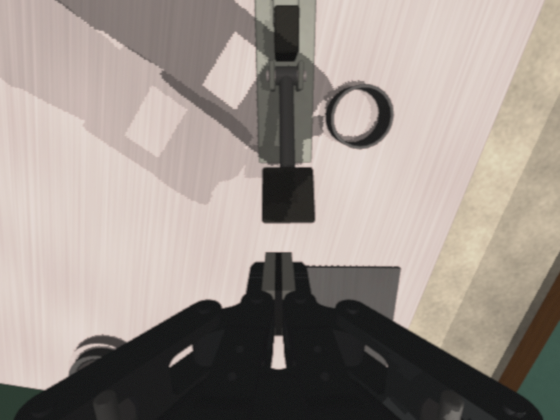

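```bash
python3 - <<'E'
from h import *
np.set_printoptions(precision=4,suppress=True)
W=load('w14');S=load('s14');T=load('t14')
print('plate',tri([(W,288.5,195),(S,210,181)]),onz(W,288.5,195,.155))
print('base back corners',onz(W,257,163,.01),onz(W,313,163,.01))
print('grip top back/front', onz(W,287,57,.082),onz(W,287,6,.082))
# hammer move
for t in ('t7','t14'):
    f=load(t)['frame'].astype(int); m=(f[:,:,0]>f[:,:,2]+50)&(f[:,:,0]>100); m[:,:205]=0;m[:,260:]=0
    ys,xs=np.nonzero(m); print(t,len(xs),xs.mean(),ys.mean(),[ (y,xs[ys==y].mean()) for y in (ys.min()+2,(ys.min()+ys.max())//2,ys.max()-2)])
for t in ('s7','s14'):
    f=load(t)['frame'].astype(int); m=(f[:,:,0]>f[:,:,2]+50)&(f[:,:,0]>80); m[:270]=0;m[:,:200]=0;m[:,320:]=0
    ys,xs=np.nonzero(m); print(t,len(xs),xs.mean(),ys.mean(),onz(load(t),xs.mean(),ys.mean(),.015))
E
```

```text
plate (array([ 0.6822, -0.2459,  0.153 ]), [np.float64(0.0008757506344717147), np.float64(0.0008757506344715747)]) [ 0.6827 -0.2459  0.155 ]
base back corners [ 0.6435 -0.2498  0.01  ] [ 0.7196 -0.2338  0.01  ]
grip top back/front [ 0.6556 -0.1206  0.082 ] [ 0.6457 -0.0756  0.082 ]
t7 545 227.29908256880734 148.41467889908256 [(np.int64(113), np.float64(223.0)), (np.int64(148), np.float64(227.0)), (np.int64(184), np.float64(231.0))]
t14 556 226.33453237410072 147.8291366906475 [(np.int64(112), np.float64(224.0)), (np.int64(148), np.float64(226.5)), (np.int64(184), np.float64(228.0))]
s7 875 262.3005714285714 330.8845714285714 [0.7972 0.108  0.015 ]
s14 895 262.8234636871508 331.75530726256983 [0.7975 0.1104 0.015 ]
```

```bash
python3 -m pendant '10 4 -50 0 0 0 255; 10 4 -100 0 0 0 255; 10 4 -122 0 0 0 255; 10 4 -128 0 0 0 255; 11 -2 -137 0 0 0 255; 13 -9 -147 0 0 0 255; 14 -14 -157 0 0 0 255; 15 -19 -168 0 0 0 255; 15 -19 -168 0 0 0 255'; python3 - <<'E'
from h import *
T=grab('top','t15');S=grab('scene','s15');W=grab('wrist','w15')
E
```

```text
time: 18.52
tcp_pos: [0.6883, -0.2682, 0.0941]
orientation: [[0.206, 0.002, 0.978], [-0.978, -0.001, 0.206], [0.002, -1.0, 0.002]]
contact_force: [0.1, 2.3, 6.6]
finger_gap: -0.0001
```

View pics/s15.png

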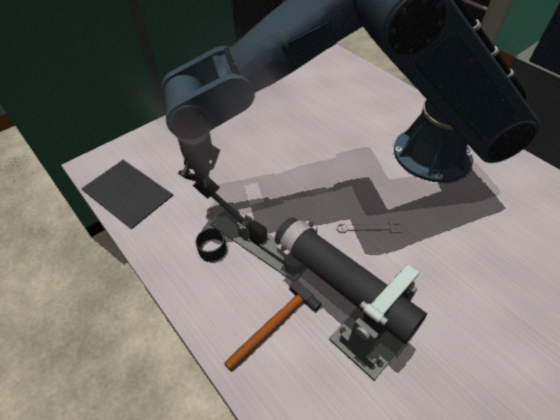

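View pics/w15.png

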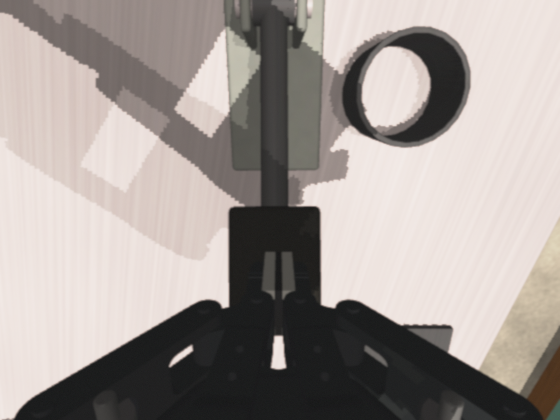

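```bash
python3 - <<'E'
from h import *
W=load('w15'); print(onz(W,230,168,.01),onz(W,319,168,.01))
E
python3 -m pendant '0 -2 -6 0 0 0 255; 1 -4 -12 0 0 0 255; 1 -6 -18 0 0 0 255; 2 -7 -24 0 0 0 255; 2 -8 -30 0 0 0 255; 2 -9 -36 0 0 0 255; 2 -9 -36 0 0 0 255'; python3 - <<'E'
from h import *
T=grab('top','t16');S=grab('scene','s16');W=grab('wrist','w16')
E
```

```text
[ 0.64302851 -0.24746879  0.01      ] [ 0.71683459 -0.2319664   0.01      ]
time: 19.55
tcp_pos: [0.6907, -0.2789, 0.0595]
orientation: [[0.206, 0.004, 0.978], [-0.978, -0.004, 0.206], [0.005, -1.0, 0.003]]
contact_force: [-0.2, -5.6, 11.0]
finger_gap: -0.0002
```

View pics/s16.png

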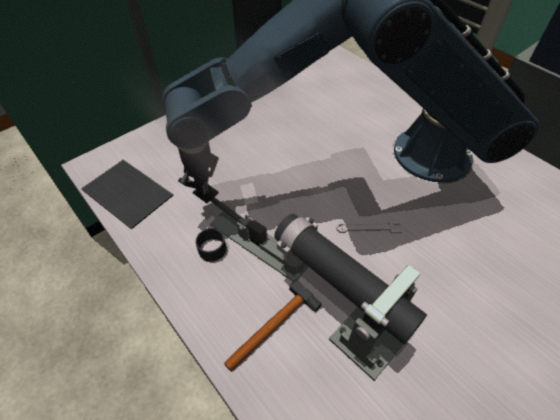

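View pics/w16.png

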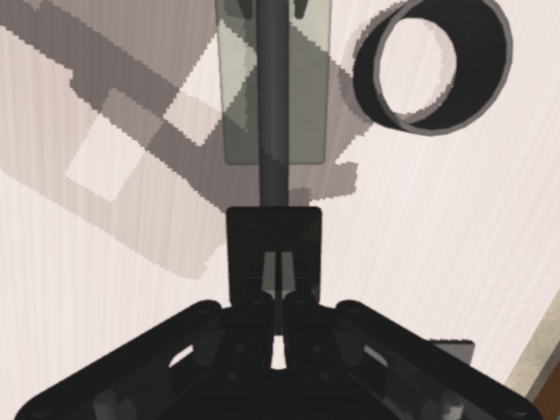

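```bash
python3 - <<'E'
from h import *
W=load('w16'); print(onz(W,224,163,.01),onz(W,328,163,.01))
E
python3 -m pendant '0 -2 -3 0 0 0 255; 0 -4 -6 0 0 0 255; 0 -4 -9 0 0 0 255; 0 -4 -12 0 0 0 255; 0 -4 -12 0 0 0 255'
```

```text
[ 0.6446668  -0.24772569  0.01      ] [ 0.71885532 -0.23218286  0.01      ]
time: 20.32
tcp_pos: [0.691, -0.2811, 0.0474]
orientation: [[0.207, 0.004, 0.978], [-0.978, -0.002, 0.207], [0.003, -1.0, 0.004]]
contact_force: [0.2, 2.7, 11.6]
finger_gap: -0.0003
```

```bash
python3 -m pendant '0 0 -1 0 0 0 255; 0 0 -2 0 0 0 255; 0 0 -2 0 0 0 255'; python3 -m pendant '0 0 -1 0 0 0 255; 0 0 -2 0 0 0 255; 0 0 -2 0 0 0 255';python3 - <<'E'
from h import *
T=grab('top','t17');S=grab('scene','s17');W=grab('wrist','w17')
E
```

```text
time: 20.7
tcp_pos: [0.6911, -0.2812, 0.0462]
orientation: [[0.207, 0.005, 0.978], [-0.978, -0.002, 0.207], [0.003, -1.0, 0.004]]
contact_force: [0.1, 2.9, 13.2]
finger_gap: 0.0003
time: 21.08
tcp_pos: [0.6912, -0.2813, 0.0455]
orientation: [[0.207, 0.005, 0.978], [-0.978, -0.002, 0.207], [0.003, -1.0, 0.004]]
contact_force: [-4.1, 3.8, 22.9]
finger_gap: -0.0002
```

View pics/s17.png

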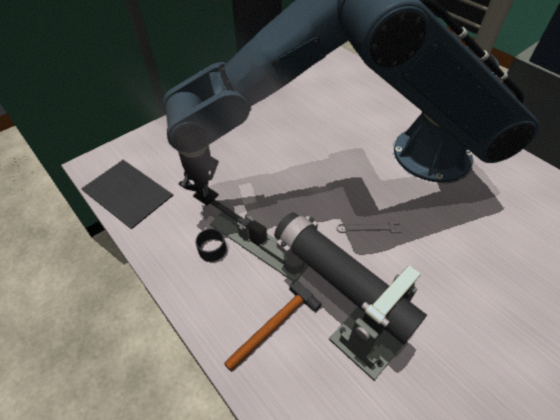

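View pics/w17.png

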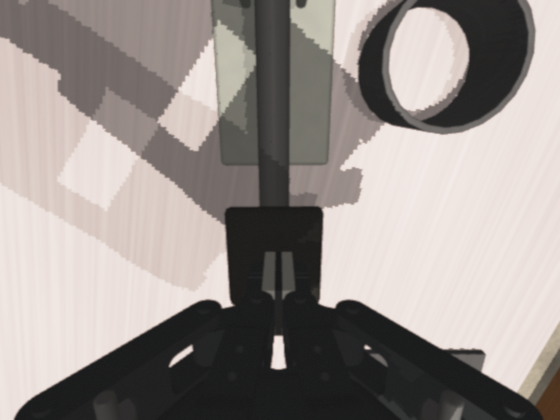

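```bash
python3 - <<'E'
from h import *
np.set_printoptions(precision=4,suppress=True)
W=load('w17'); p=[onz(W,219.5,163,.01),onz(W,328,163,.01)]; m=(p[0]+p[1])/2; print(p,m, 'saddle', m[:2]+.27*np.array([-.208,.978]))
ims=[]
for s in ('s7','s17'):
    b=load(s)['frame'][205:265,265:335,::-1]; ims.append(cv2.resize(np.clip(b.astype(float)*1.5,0,255).astype(np.uint8),None,fx=5.6,fy=5.6,interpolation=cv2.INTER_CUBIC))
cv2.imwrite('pics/cmp_s.png',np.hstack(ims))
ims=[]
for s in ('t7','t17'):
    b=load(s)['frame'][170:235,120:280,::-1]; ims.append(cv2.resize(np.clip(b.astype(float)*1.5,0,255).astype(np.uint8),None,fx=4.9,fy=4.5,interpolation=cv2.INTER_CUBIC))
cv2.imwrite('pics/cmp_t.png',np.vstack(ims))
E
```

```text
[array([ 0.6441, -0.2477,  0.01  ]), array([ 0.7165, -0.2325,  0.01  ])] [ 0.6803 -0.2401  0.01  ] saddle [0.6241 0.024 ]
```

View pics/cmp_s.png

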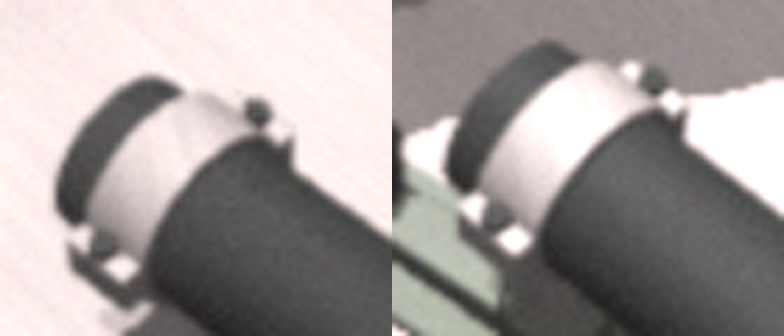

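View pics/cmp_t.png

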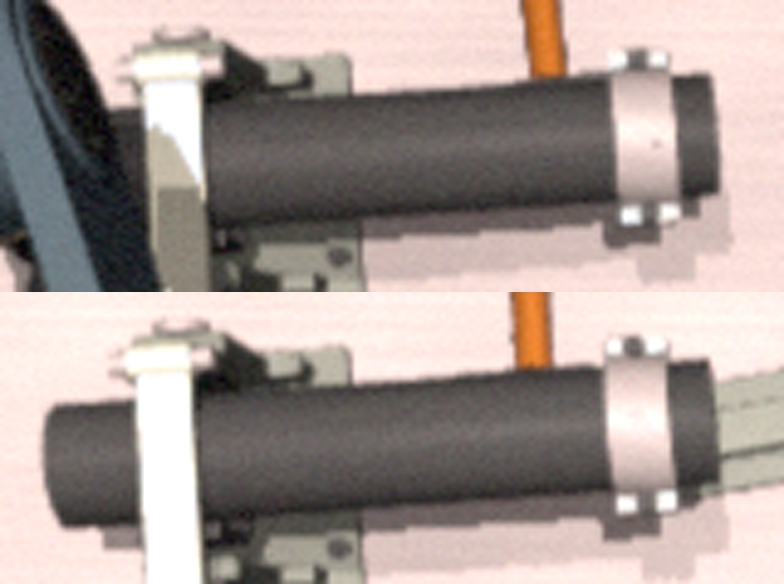

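```bash
python3 - <<'E'
from h import *
S=load('s17');T=load('t17')
a=np.array([.5734,.0230]);
for th in (-.088,-.04,-.02,0,.02,.03):
    p=[.5734+.0193*(1-np.cos(th))*0, .2707-.25*np.cos(th)*.997, .152+.25*np.sin(th)]
    print(th,np.array(proj(S,p))-np.array(proj(S,[p[0],.2707-.25*np.cos(.088)*.997,.152-.25*np.sin(.088)])))
# lugs triangulated now: robot-side dark bolt in scene (655,80), top white lug mid (645,500)
print(tri([(S,265+(655-392)/5.6-.4,205+80/5.6-.4),(T,120+645/4.9-.4,170+(500-292)/4.5-.4)]))
print(tri([(S,265+(496-392)/5.6-.4,205+215/5.6-.4),(T,120+635/4.9-.4,170+(345-292)/4.5-.4)]))
S=load('s7');T=load('t7')
print(tri([(S,265+258/5.6-.4,205+110/5.6-.4),(T,120+648/4.9-.4,170+212/4.5-.4)]))
print(tri([(S,265+103/5.6-.4,205+242/5.6-.4),(T,120+638/4.9-.4,170+58/4.5-.4)]))
E
python3 -c "
from plant import robot;s=robot.sense();print(s['time'],s['contact_force'])"
```

```text
-0.088 [0. 0.]
-0.04 [ 0.05805773 -3.0514833 ]
-0.02 [ 0.13102997 -4.29812686]
0 [ 0.23318396 -5.52947277]
0.02 [ 0.36485507 -6.74502624]
0.03 [ 0.44186498 -7.34672323]
(array([0.57315164, 0.02177686, 0.16823453]), [np.float64(0.0008428331177247153), np.float64(0.0008428331177246956)])
(array([0.66638285, 0.02852975, 0.16572085]), [np.float64(0.0005419401491269653), np.float64(0.0005419401491270106)])
(array([0.57299442, 0.0211727 , 0.14564174]), [np.float64(0.0002986107998679834), np.float64(0.0002986107998680888)])
(array([0.66653397, 0.02823251, 0.14513881]), [np.float64(0.00047253426733152344), np.float64(0.00047253426733151547)])
21.225 [-4.70534571  3.76860223 22.55324995]
```

```bash
python3 -m pendant '0 0 0 0 0 0 255; 0 0 0 0 0 0 255' && python3 -c "
from plant import robot
print(robot.finish_job())"
```

```text
time: 21.48
tcp_pos: [0.6912, -0.2813, 0.0455]
orientation: [[0.207, 0.005, 0.978], [-0.978, -0.002, 0.207], [0.003, -1.0, 0.004]]
contact_force: [-3.6, 3.4, 23.2]
finger_gap: 0.0002
the job is handed in; nothing more can be done
None
```

I swung the strap clamp down onto the sagging pipe and carried the jack by its grip block until its saddle was under the lift pad. I then pressed the palm plate down to its stop and handed in at 21.5 s, still holding it. No verdict was reported.

**Last checks**
- **Clamp:** the push force rose to 22 N at the stop. Two views then showed the strap level, within about 0.02 rad.
- **Jack position:** by the wrist camera the saddle is about 4–5 mm from under the pad. The top view and the wrist view disagreed by about 7 mm on where the saddle stood across the pipe, but both put it within tolerance.
- **Handle:** it is on its stop. The push rose from 13 N to 23 N over the last 2 mm of travel and stayed there.
- **Pipe:** the collar rose about 21–23 mm, which makes the pipe level within roughly 0.006 rad. The gripper stayed clear of the pipe during the lift.

**What did not go as expected**
- **Finger length:** the fingertips sit about 30 mm behind the reported TCP when shut and about 43 mm when open. The cameras and the contact heights both showed this, so I planned the heights for it.
- **Hammer:** the jack's front corner nudged the hammer head when I set the jack down. Its handle moved about 2–3 mm and the head end perhaps 8 mm, well under the 40 mm limit. I saw no movement of the wrench or the offcut in the pictures, but did not measure either.

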